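Unstack the pigment tins and put each in its tray

TASK

Take the stack on the bench apart: stand the paint dish upright in the middle of the white palette tile, and put each of the three closed tins upright in its own wooden tray, the smallest tin in the smallest tray, the middle one in the middle-sized tray and the largest in the largest tray, each flat on the tray's floor. Let nothing tip over, and do not knock over or shove away the blue jar or the brown bottle standing nearby.

Things in the scene. Friction and masses are not known exactly. Their poses are not given: they have to be found in the camera images.
- dish_center (a point): small off-white paint dish, round, 41 mm wide, 26 mm high, open at the top, with ochre specks of paint on the rim that stand out up to 3 mm on one side; it stands on top of the stack. Point: centre, half-way up (13 mm above its underside); z up.
- tin_small_center (a point): plain aluminium tin with a push-on lid, closed and flat-topped, round, 48 mm wide, 28 mm high, a thin seam round it; second from the top, under the dish. All the things in the stack merely rest on one another. Point: centre, half-way up (14 mm above its underside); z up.
- tin_medium_center (a point): plain aluminium tin with a push-on lid, closed and flat-topped, round, 57 mm wide, 30 mm high, a thin seam round it; third from the top. All the things in the stack merely rest on one another. Point: centre, half-way up (15 mm above its underside); z up.
- tin_large_center (a point): plain aluminium tin with a push-on lid, closed and flat-topped, round, 66 mm wide, 32 mm high, a thin seam round it; at the bottom of the stack, on the bench. All the things in the stack merely rest on one another. Point: centre, half-way up (16 mm above its underside); z up.
- tray_small_seat (a point): smallest of three shallow round trays of light wood, fixed to the bench, 72 mm wide outside, hollow 62 mm wide, floor 3 mm thick, rim 5 mm above the floor (8 mm above the bench). Point: centre of the tray's inner floor; z up.
- tray_medium_seat (a point): middle of three shallow round trays of light wood, fixed to the bench, 81 mm wide outside, hollow 71 mm wide, floor 3 mm thick, rim 5 mm above the floor (8 mm above the bench). Point: centre of the tray's inner floor; z up.
- tray_large_seat (a point): largest of three shallow round trays of light wood, fixed to the bench, 90 mm wide outside, hollow 80 mm wide, floor 3 mm thick, rim 5 mm above the floor (8 mm above the bench). Point: centre of the tray's inner floor; z up.
- tile_top (a point): white glazed square palette tile, 80 x 80 mm, 8 mm thick, flat, fixed to the bench. Point: centre of its upper face; z up, x and y along its sides.
- jar_center (a point): bystander: blue paint jar with a white screw cap, 45 mm wide, 70 mm high, standing loose on the bench. Point: centre, 35 mm above its underside. Besides what is listed, a fixed banding wheel (a white round head about 170 mm wide on a dark foot, about 90 mm high) stands at about x 0.545, y -0.18; to the left of the work, beyond about y = 0.21, is the raised painting desk, about 80 mm high.
- bottle_center (a point): bystander: small brown glass bottle with a black cap, 40 mm wide, 74 mm high, standing loose on the bench. Point: centre, 37 mm above its underside.

How it is judged:
By the outcome, as a careful person would: the job done as asked, in the order asked, and still so for the second after the job is handed in, with the robot touching nothing.
It also fails if it takes over 125 s, if anything falls off the work surface, if the arm or the gripper's body presses on something with over 40 N, if the wrist force passes 120 N, or if a joint passes its speed limit or range.

ROBOT

A 7-joint arm with a two-finger parallel gripper is mounted at the origin on a cart in front of the work surface, level with it; the furniture and walls round the work are solid. World frame = base frame: x ahead of the robot, y to its left, z up, the work surface at z = 0. Lengths are in m, angles in rad, forces in N, time in s.
With the tool pointing down it reaches from about 0.4 to 0.875 m from the base axis. Payload 19.3 kg.
Tool frame: the origin (TCP) lies between the finger pads; the fingertips stand ahead of it and the grasp point (between the pads) lies 8 mm behind it (bot.tip_extent is the x of the fingertips in the tool frame, in m); x points along the fingers, y is the direction in which the jaws open and shut, and the axes are right-handed (so a half turn about x gives the same grasp; the last joint's range is limited). The gripper opens to 85 mm and grips with 20 to 120 N. Pads are 22 mm wide; open, the fingers measure 114 mm over their backs; the gripper's body (76 mm by 85 mm) begins 54 mm behind the grasp point. The pads swing forward as they close: fully open they stand 13 mm farther back than shut.
Start: joints at [-1.287, 0.521, -0.036, 1.599, 0.021, 1.021, -0.113], TCP at [0.217, 0.586, 0.242] pointing down, gripper open.
Joint ranges: [-2.91, 2.91], [-0.3, 2.13], [-1.5, 1.42], [0.17, 2.43], [-1.26, 4.41], [0.16, 1.93], [-2.52, 2.52]. Speed limits (rad/s): [1.89, 1.89, 2.39, 2.39, 3.01, 3.01, 3.01].

INTERFACE

Orientations are given as [roll, pitch, yaw] about the fixed x, y, z axes, in that order (R = Rz(yaw) Ry(pitch) Rx(roll)).
In Python, from workcell import observe, grab_frame, camera_info, bot, nets gives the robot as it stands.
- The arm moves only by the tool jog_arm, never from a script. Its argument "commands" is a list of rows, each a list of 6 numbers: the shift along the tool's x, y, z in mm, then the turn, a rotation vector about the tool's x, y, z in rad. A call has 1 to 20 rows; each row shifts and turns the pose as measured when the row begins, along the tool's axes as they then stand; what a row does not reach is not made up. A row lasts 1/10 s, in which the tool goes at most 50 mm and 8.59 degrees, less where a joint would pass 70% of its speed; a pose out of reach is approached as far as the arm can. A call is refused whole if a number of a shift passes 50 or a number of a turn 0.15, either way. A call with a gripper value outside its range is refused whole. "gripper" is the closure in counts, from 0 (fully open) to 255 (shut), set as the call begins (left out, the last holds). The fingers move at their own pace and stop on an object; "newtons" is the grip in N (left out, the last holds). Time passes only in rows, so rows that do not move let the fingers close. It gives the time, the measured TCP pose, the force and the opening at its end, in the units of the state.
- observe(): the state, without advancing time (a new reading comes with each control period).
- grab_frame(name): name is "side" or "top"; returns the picture (400x640x3 uint8, red, green, blue); there is no depth.
- camera_info(name): a dict with "fov_y" (degrees; the focal length in pixels is half the picture's height over the tangent of half this angle, whatever the lens; pixels are square), "cx", "cy" (the principal point, pixels), "R" (3x3) and "t" (3): a world point X has camera coordinates R X + t. Camera axes: x right, y down, z forward; pixel columns grow to the right and rows downward; lengths in m; the calibration is good to about 2 mm. A picture is of the moment at which its call begins. camera_info takes no time and is no camera call.
- bot.job_done(): hands the job in, once; it reports no verdict.
Trained networks look in the newest picture that a camera, given by its name, has taken for a name from the list of things; names that differ only in an ending like _2 or _b are one class to them, and where a whole thing is asked for, a point or a joint stands for the part that bears it (a point fixed in the world has none). Each returns a list of dicts, best first, with "p" (0 to 1); they miss things now and then, are a little off and sometimes report something else, mostly with a low value. They report only what shows in the picture. A call takes as long as a camera call.
- nets.find_in(camera, name): "rect" ([left, top, right, bottom] in pixels, round what is visible of it).
- nets.silhouettes(camera, name): "mask" (400x640 bool, what is visible of it) and "rect" ([left, top, right, bottom] in pixels, round what is visible of it).
- nets.pinpoint(camera, name): "location" ([column, row] in pixels: a listed point, or the origin of a listed thing).
The state is a dict: "clock": time; "qpos": joint angles; "qd": joint speeds; "joint_efforts": joint torques, N m; "position": TCP position; "tool_rot": TCP orientation; "force": force on the tool from outside, world axes, zero at the start; "moment": the same for the moment, N m; "grip_width": finger opening in m.
Only numpy, scipy, OpenCV 4.12 (cv2) and the standard library are available. Lean on these libraries where they do the work, as an engineer would, in place of code of your own. Each camera call takes 0.05 s, during which the arm holds its last target.

## Working session

There is one attempt and no reset: what is moved stays moved. The work goes in short steps, Python scripts to look and compute and a tool call to move; the robot and the scene stay as the last step left them, time stands still between calls to the robot, and variables do not carry over. Pictures are saved under pics/ and viewed, and the job is handed in when it is done.

Besides the shell and the picture viewer there is one more tool, called after "Emit:" as name([rows], argument=value, ...), one row to a line, values as JSON. jog_arm: Moves the arm, as the interface text tells. Its arguments: {"type":"object","properties":{"commands":{"type":"array","items":{"type":"array","items":{"type":"number"}}},"gripper":{"type":"number"},"newtons":{"type":"number"}},"required":["commands"]}

```bash
ls; mkdir -p pics; python3 - <<'E'
from workcell import observe, grab_frame, camera_info, bot, nets
import cv2
print(observe()); print(bot.tip_extent)
for c in("side","top"):
    print(c,camera_info(c))
    cv2.imwrite(f"pics/{c}0.png",grab_frame(c)[:,:,::-1])
E
```

```text
pics
{'clock': 0.0, 'qpos': array([-1.28718782,  0.52205205, -0.03632031,  1.60000377,  0.0211907 ,
        1.02109119, -0.11280573]), 'qd': array([-0.00157294,  0.00119581,  0.0022725 , -0.00050162, -0.00114846,
       -0.00108112,  0.00059353]), 'joint_efforts': array([ 3.88182934e-04, -9.27107191e+01,  1.97978765e+00, -3.69913638e+01,
        1.77987374e-02,  8.39170563e-03,  7.54030822e-06]), 'position': array([0.21646795, 0.58596831, 0.24170362]), 'tool_rot': array([-1.50327449,  1.56962662, -1.85710979]), 'force': array([ 0.37323996, -0.14783729,  0.17552608]), 'moment': array([-0.01314454,  0.01704929,  0.03162885]), 'grip_width': 0.08584639427596705}
0.011
side {'fov_y': 43.60419450619371, 'cx': 325.5082052168829, 'cy': 202.79916370242, 'R': array([[-0.99841141, -0.0524087 ,  0.02068783],
       [-0.04335523,  0.48008693, -0.87614888],
       [ 0.03598587, -0.87565396, -0.48159646]]), 't': array([0.51088051, 0.14893303, 0.91929695])}
top {'fov_y': 49.41479088627748, 'cx': 323.2820925582885, 'cy': 194.2671080371383, 'R': array([[ 0.01779169, -0.99958848,  0.0225018 ],
       [-0.98592082, -0.02128195, -0.16585297],
       [ 0.1662636 , -0.01923419, -0.98589374]]), 't': array([-0.12428646,  0.521795  ,  0.86393945])}
```

View pics/side0.png

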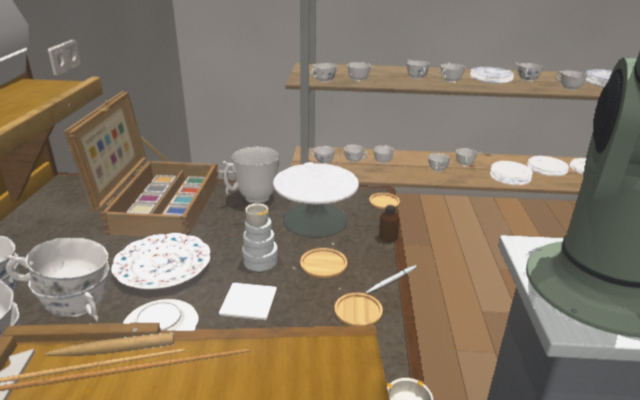

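View pics/top0.png

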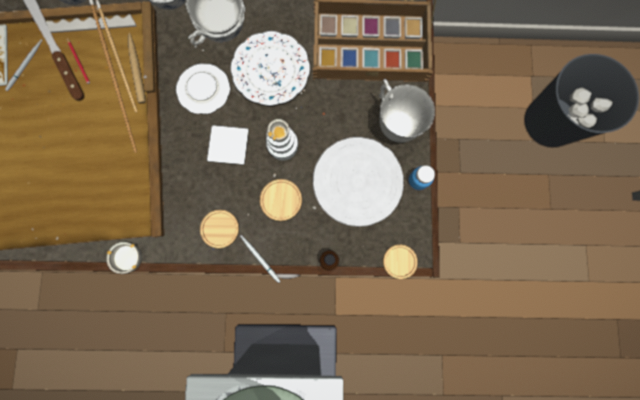

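The side view shows the stack at about (260,238), the tile at (249,301), and trays at (324,262), (358,309) and (384,201). The bottle is at (389,225). In the top view the stack is at (280,138), the tile at (228,145), and trays at (281,200), (219,229) and (400,261). The jar is at (422,177) behind the wheel, and the bottle at (328,260). Next I'll measure these positions.

```bash
cat > h.py <<'E'
from workcell import observe, grab_frame, camera_info, bot, nets
import numpy as np, cv2
def cam(c):
    i=camera_info(c); f=200/np.tan(np.radians(i['fov_y']/2))
    K=np.array([[f,0,i['cx']],[0,f,i['cy']],[0,0,1]]); return K,np.array(i['R']),np.array(i['t'])
def proj(c,X):
    K,R,t=cam(c); p=K@(R@np.asarray(X)+t); return p[:2]/p[2]
def back(c,uv,z):
    K,R,t=cam(c); d=R.T@np.linalg.inv(K)@np.array([uv[0],uv[1],1.]); o=-R.T@t
    return o+d*(z-o[2])/d[2]
def tri(us,ut):
    P=[]
    for c in("side","top"):
        K,R,t=cam(c);P.append(K@np.c_[R,t])
    X=cv2.triangulatePoints(P[0],P[1],np.array(us,float),np.array(ut,float))[:,0]
    return X[:3]/X[3]
Z=dict(dish_center=.032+.03+.028+.013,tin_small_center=.062+.014,tin_medium_center=.047,tin_large_center=.016,
 tray_small_seat=.003,tray_medium_seat=.003,tray_large_seat=.003,tile_top=.008,jar_center=.035,bottle_center=.037)
E
python3 - <<'E'
from h import *
np.set_printoptions(precision=4,suppress=True)
for n,z in Z.items():
    r={}
    for c in("side","top"):
        l=nets.pinpoint(c,n)
        for d in l[:2]:
            print(n,c,round(d['p'],2),np.round(d['location'],1),back(c,d['location'],z)[:2])
        if l:r[c]=l[0]['location']
    if len(r)==2: print('   tri',tri(r['side'],r['top']),'z exp',z)
print(observe()['clock'])
E
```

```text
dish_center side 0.55 [256.9 215.5] [ 0.6394 -0.0165]
dish_center top 0.83 [278.6 132.8] [ 0.637  -0.0213]
   tri [ 0.6393 -0.021   0.1   ] z exp 0.103
tin_small_center side 0.73 [258.7 224.9] [ 0.6393 -0.0281]
tin_small_center side 0.59 [257.4 243.4] [0.631  0.0336]
tin_small_center top 0.43 [275.4 135.5] [ 0.6395 -0.0126]
   tri [ 0.6365 -0.0134  0.0851] z exp 0.076
tin_medium_center side 0.72 [255.4 240.5] [ 0.6452 -0.0191]
tin_medium_center top 0.61 [424.1 177.1] [ 0.5651 -0.3262]
tin_medium_center top 0.5 [280.9 142.1] [ 0.6342 -0.0219]
   tri [ 0.6809 -0.3928 -0.209 ] z exp 0.047
tin_large_center side 0.86 [261.2 254.7] [ 0.6354 -0.0182]
tray_small_seat side 0.69 [387.2 199.5] [ 0.3807 -0.2866]
tray_small_seat top 0.83 [399.6 264.6] [ 0.3822 -0.2808]
   tri [ 0.3817 -0.28    0.0066] z exp 0.003
tray_medium_seat side 0.64 [355.8 310.2] [0.4551 0.1109]
tray_medium_seat side 0.47 [248.6 300.1] [0.6381 0.0991]
tray_medium_seat top 0.63 [422.6 177.5] [ 0.5736 -0.3341]
tray_medium_seat top 0.57 [219.6 230.3] [0.448  0.1064]
   tri [ 0.5338 -0.4183 -0.4222] z exp 0.003
tray_large_seat side 0.82 [319.4 262.8] [ 0.5244 -0.0191]
tray_large_seat top 0.82 [280.2 200.9] [ 0.5145 -0.0212]
   tri [ 0.5205 -0.0212  0.0007] z exp 0.003
tile_top side 0.82 [246.2 303.5] [0.6391 0.1139]
tile_top side 0.37 [389.  221.6] [ 0.3833 -0.1761]
tile_top top 0.93 [226.4 144.4] [0.6374 0.1013]
   tri [ 0.641   0.1033 -0.0014] z exp 0.008
jar_center top 0.92 [421.  173.3] [ 0.5759 -0.3228]
jar_center top 0.22 [328.7 261.5] [ 0.3856 -0.1279]
bottle_center side 0.73 [392.7 221.2] [ 0.3808 -0.1295]
bottle_center top 0.63 [328.6 259.1] [ 0.3904 -0.1275]
bottle_center top 0.22 [278.5 138.9] [ 0.6441 -0.0157]
   tri [ 0.3852 -0.1267  0.039 ] z exp 0.037
1.1
```

```bash
python3 - <<'E'
import cv2
a=cv2.imread('pics/side0.png');b=cv2.imread('pics/top0.png')
cv2.imwrite('pics/s_z.png',cv2.resize(a[190:290,200:330],None,fx=6,fy=6,interpolation=cv2.INTER_CUBIC))
cv2.imwrite('pics/t_z.png',cv2.resize(b[100:200,220:340],None,fx=6,fy=6,interpolation=cv2.INTER_CUBIC))
E
```

```text
(no output)
```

View pics/s_z.png

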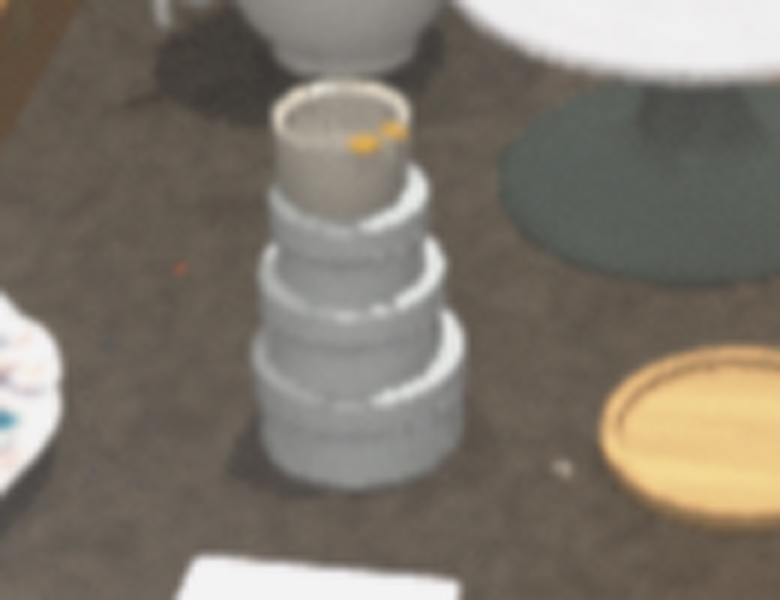

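View pics/t_z.png

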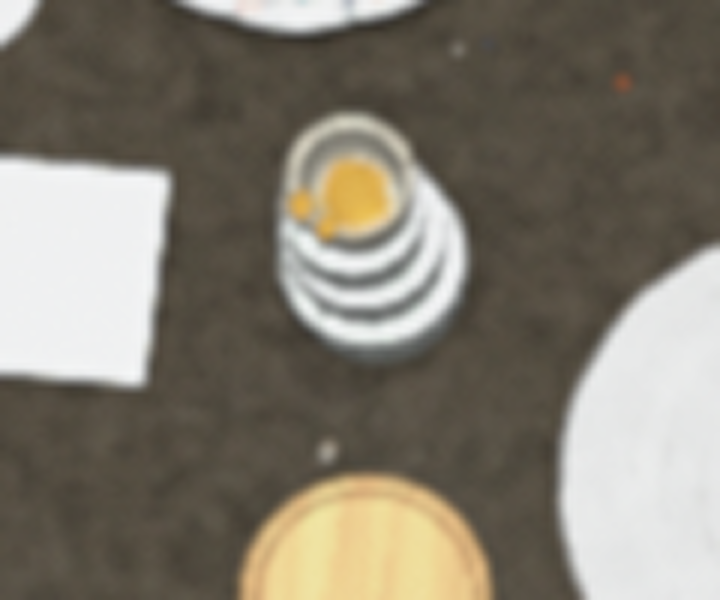

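```bash
cat > m.py <<'E'
from h import *
from scipy.optimize import least_squares
np.set_printoptions(precision=4,suppress=True)
def circfit(P):
    f=lambda v:np.hypot(P[:,0]-v[0],P[:,1]-v[1])-v[2]
    r=least_squares(f,[*P.mean(0),.04],loss='soft_l1',f_scale=.001);return r.x,np.sqrt((r.fun**2).mean())
E
python3 - <<'E'
from m import *
trays={'small':(.381,-.283,.036),'med':(.45,.108,.0405),'large':(.518,-.02,.045)}
for c in("side","top"):
    im=cv2.imread(f'pics/{c}0.png'); hsv=cv2.cvtColor(im,cv2.COLOR_BGR2HSV)
    m=((hsv[...,0]>8)&(hsv[...,0]<28)&(hsv[...,1]>70)&(hsv[...,2]>170)).astype(np.uint8)
    m=cv2.morphologyEx(m,cv2.MORPH_CLOSE,np.ones((5,5)))
    n,lab,st,cen=cv2.connectedComponentsWithStats(m)
    for k,(x,y,r) in trays.items():
        u=proj(c,(x,y,.008)).astype(int); l=lab[u[1],u[0]]
        if l==0: print(c,k,'miss',u);continue
        mm=(lab==l).astype(np.uint8)
        ct=max(cv2.findContours(mm,cv2.RETR_EXTERNAL,cv2.CHAIN_APPROX_NONE)[0],key=len)[:,0,:]
        P=np.array([back(c,p,.008)[:2] for p in ct]); print(c,k,st[l],*circfit(P))
    # tile
    m=((hsv[...,1]<40)&(hsv[...,2]>200)).astype(np.uint8)
    n,lab,st,cen=cv2.connectedComponentsWithStats(m)
    u=proj(c,(.638,.103,.008)).astype(int); l=lab[u[1],u[0]]
    ct=max(cv2.findContours((lab==l).astype(np.uint8),cv2.RETR_EXTERNAL,cv2.CHAIN_APPROX_NONE)[0],key=len)[:,0,:]
    P=np.array([back(c,p,.008)[:2] for p in ct]); print(c,'tile',cv2.minAreaRect((P*1000).astype(np.float32)))
E
```

```text
side small [369 193  31  15 344] [ 0.389  -0.2762  0.0345] 0.003661637531090932
side med [ 334  293   49   33 1245] [0.4516 0.1108 0.0398] 0.0007185039991021925
side large [ 300  248   47   28 1053] [ 0.5172 -0.0184  0.0443] 0.0007557770513984256
side tile ((637.7354736328125, 103.06790161132812), (82.16834259033203, 79.35212707519531), 85.85501861572266)
top small [384 245  33  35 904] [ 0.389  -0.2809  0.035 ] 0.0006800888062642829
top med [ 200  210   38   38 1128] [0.4516 0.1073 0.0395] 0.0005849936068817046
top large [ 260  179   42   41 1332] [ 0.5172 -0.0218  0.0439] 0.0006626425190117885
top tile ((637.431396484375, 98.82836151123047), (78.9828109741211, 78.9540023803711), 85.99800872802734)
```

```bash
cat > ov.py <<'E'
from m import *
def overlay(c,im,cyl,box,s,fn):
    x0,y0,x1,y1=box
    o=cv2.resize(im[y0:y1,x0:x1],None,fx=s,fy=s,interpolation=cv2.INTER_CUBIC)
    a=np.linspace(0,2*np.pi,60)
    for (x,y,z0,z1,d,col) in cyl:
        for z in(z0,z1):
            p=np.array([proj(c,(x+d/2*np.cos(t),y+d/2*np.sin(t),z)) for t in a])
            cv2.polylines(o,[np.round((p+.5-[x0,y0])*s).astype(np.int32)],True,col,1)
    cv2.imwrite(fn,o)
E
python3 - <<'E'
from ov import *
print(back('top',(278.1,129.4),.116), back('side',(200+342/6,190+115/6),.116))
S=[(.637,-.020,0,.032,.066,(0,0,255)),(.637,-.020,.032,.062,.057,(0,255,0)),(.637,-.020,.062,.09,.048,(255,0,0)),(.637,-.020,.09,.116,.041,(255,255,0))]
for c,b in(('side',(230,190,300,280)),('top',(250,105,315,175))):
    overlay(c,cv2.imread(f'pics/{c}0.png'),S,b,6,f'pics/ov_{c}.png')
a=cv2.imread('pics/ov_side.png');b=cv2.imread('pics/ov_top.png')
H=max(a.shape[0],b.shape[0]);o=np.zeros((H,a.shape[1]+b.shape[1],3),np.uint8);o[:a.shape[0],:a.shape[1]]=a;o[:b.shape[0],a.shape[1]:]=b
cv2.imwrite('pics/ov.png',o);print(o.shape)
E
```

```text
[ 0.6398 -0.0213  0.116 ] [ 0.6387 -0.0169  0.116 ]
(540, 810, 3)
```

View pics/ov.png

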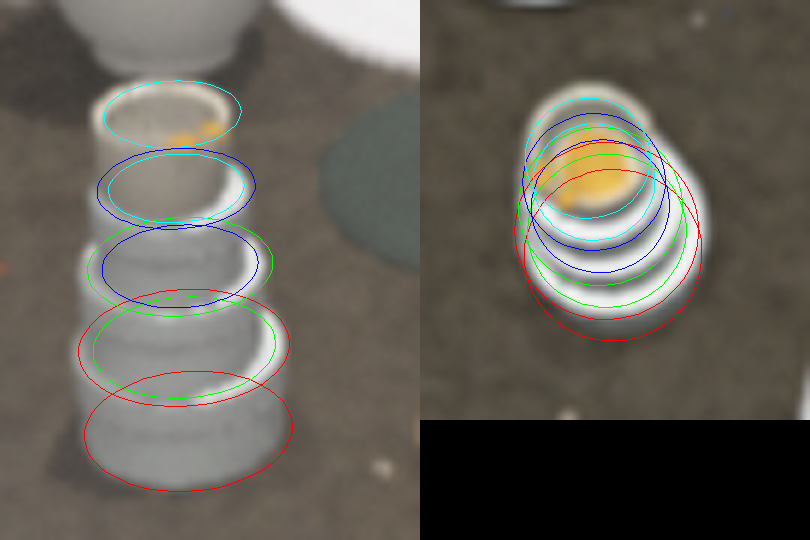

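```bash
cat >> h.py <<'E'
from scipy.spatial.transform import Rotation as Ro
def go(x,y,z,jawdeg=None):
    "print the needed shift in tool axes (mm) and remaining rotvec to target pointing straight down w/ jaw at jawdeg"
    s=observe(); R=Ro.from_euler('xyz',s['tool_rot']).as_matrix(); p=s['position']
    d=(np.array([x,y,z])-p)*1000
    print('t',round(s['clock'],2),'p',p.round(4),'F',s['force'].round(2),'w',round(s['grip_width'],4))
    print('toolx',R[:,0].round(3),'jaw',R[:,1].round(3),'az',np.degrees(np.arctan2(R[1,1],R[0,1])).round(1),'q',s['qpos'].round(2))
    print('shift world',d.round(1),'tool',(R.T@d).round(1))
    if jawdeg is not None:
        a=np.radians(jawdeg);X=np.array([0,0,-1.]);
        for k in(0,np.pi):
            Y=np.array([np.cos(a+k),np.sin(a+k),0]);T=np.c_[X,Y,np.cross(X,Y)]
            print('rotvec',Ro.from_matrix(R.T@T).as_rotvec().round(3))
E
python3 - <<'E'
from h import *
go(.6395,-.0195,.30,45)
E
```

```text
t 1.1 p [0.2166 0.5863 0.2423] F [-0.08  0.89 -0.2 ] w 0.0851
toolx [-0. -0. -1.] jaw [ 0.347  0.938 -0.   ] az 69.7 q [-1.29  0.52 -0.04  1.6   0.02  1.02 -0.11]
shift world [ 422.9 -605.8   57.7] tool [ -57.7 -421.7  606.7]
rotvec [ 0.432 -0.     0.   ]
rotvec [-2.71 -0.   -0.  ]
```

Emit:
jog_arm([
  [-20,0,0,0.144,0,0],
  [-20,0,0,0.144,0,0],
  [-20,0,0,0.144,0,0],
  [0,-9,48,0,0,0],
  [0,-9,48,0,0,0],
  [0,-9,48,0,0,0],
  [0,-9,48,0,0,0],
  [0,-9,48,0,0,0],
  [0,-9,48,0,0,0],
  [0,-9,48,0,0,0],
  [0,-9,48,0,0,0],
  [0,-9,48,0,0,0],
  [0,-9,48,0,0,0],
  [0,-9,48,0,0,0],
  [0,-9,48,0,0,0],
], gripper=70, newtons=25)

```text
clock: 2.6
position: [0.5429, 0.0891, 0.3046]
tool_rot: [2.007, 1.566, 1.213]
force: [0.7, 1.5, -0.6]
grip_width: 0.0621
```

```bash
python3 - <<'E'
from h import *
go(.6395,-.0195,.22,45); print(bot.tip_extent)
E
```

```text
t 2.6 p [0.5429 0.0891 0.3046] F [ 0.68  1.51 -0.6 ] w 0.0621
toolx [ 0.002  0.005 -1.   ] jaw [0.713 0.701 0.005] az 44.5 q [-0.5   0.35  0.3   1.74 -0.12  1.07  0.62]
shift world [  96.6 -108.6  -84.6] tool [ 84.3  -7.6 145.3]
rotvec [-0.008 -0.002 -0.005]
rotvec [ 3.133e+00 -7.000e-03  3.000e-03]
0.011
```

Emit:
jog_arm([
  [10,-2,40,0,-0.002,-0.005],
  [10,-2,40,0,0,0],
  [10,-2,40,0,0,0],
  [10,-2,25,0,0,0],
  [5,0,0,0,0,0],
  [0,0,0,0,0,0],
])

```text
clock: 3.2
position: [0.6442, -0.0326, 0.2578]
tool_rot: [-0.213, 1.568, -1.015]
force: [-0.4, 0.3, -1.2]
grip_width: 0.0618
```

```bash
python3 - <<'E'
from ov import *
go(.6395,-.0195,.20,45)
for c in("side","top"): cv2.imwrite(f"pics/{c}1.png",grab_frame(c)[:,:,::-1])
p=observe()['position']
for dz in(0,-.011,.008):print(dz,[proj(c,p+[0,0,dz]).round(1) for c in("side","top")])
a=cv2.imread('pics/side1.png')[90:290,190:330]
cv2.imwrite('pics/s1z.png',cv2.resize(a,None,fx=3,fy=3,interpolation=cv2.INTER_CUBIC))
E
```

```text
t 3.2 p [ 0.6442 -0.0326  0.2578] F [-0.38  0.34 -1.18] w 0.0618
toolx [ 0.001 -0.002 -1.   ] jaw [ 0.718  0.696 -0.001] az 44.1 q [-0.25  0.56  0.32  1.54 -0.19  1.07  0.88]
shift world [ -4.7  13.1 -57.8] tool [ 57.7   5.8 -12.8]
rotvec [-0.016  0.002  0.001]
rotvec [ 3.125  0.001 -0.004]
0 [array([251.4, 131.2]), array([277.7,  99.9])]
-0.011 [array([251.8, 137.3]), array([278.3, 102.4])]
0.008 [array([251.2, 126.7]), array([277.4,  98. ])]
```

View pics/s1z.png

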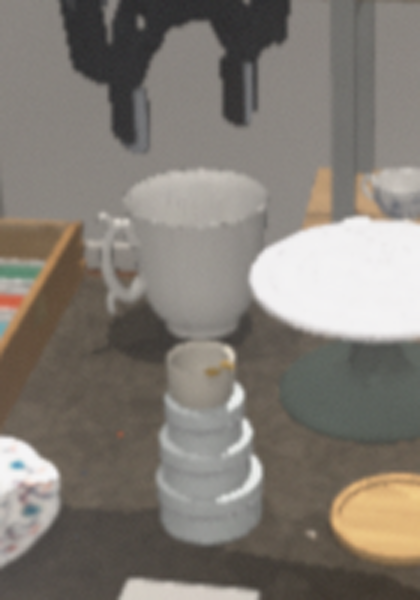

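View pics/top1.png

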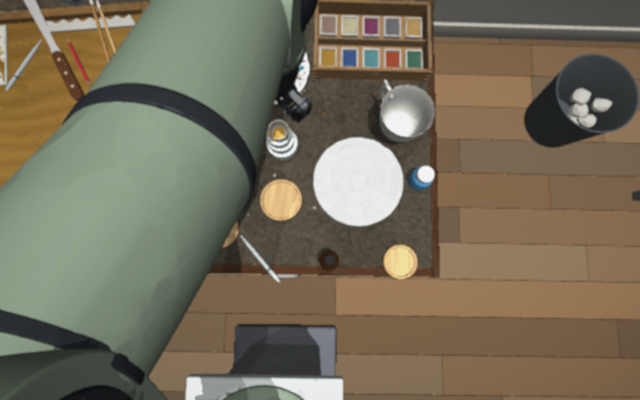

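```bash
python3 - <<'E'
from ov import *
im=cv2.imread('pics/side1.png');s=8;x0,y0=215,100
o=cv2.resize(im[y0:y0+60,x0:x0+75],None,fx=s,fy=s,interpolation=cv2.INTER_CUBIC)
p=observe()['position'];j=np.array([.718,.696,0]);n=np.array([.696,-.718,0])
for dz,col in((-.011,(0,0,255)),(-.005,(0,255,0)),(.001,(255,0,0))):
  for sg in(1,-1):
    q=[p+sg*j*a+n*b+[0,0,dz] for a in(.031,.0455) for b in(.011,-.011)]
    q=np.array([proj('side',v) for v in q])[[0,1,3,2]]
    cv2.polylines(o,[np.round((q+.5-[x0,y0])*s).astype(np.int32)],True,col,1)
cv2.imwrite('pics/tip.png',o)
E
```

```text
(no output)
```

View pics/tip.png

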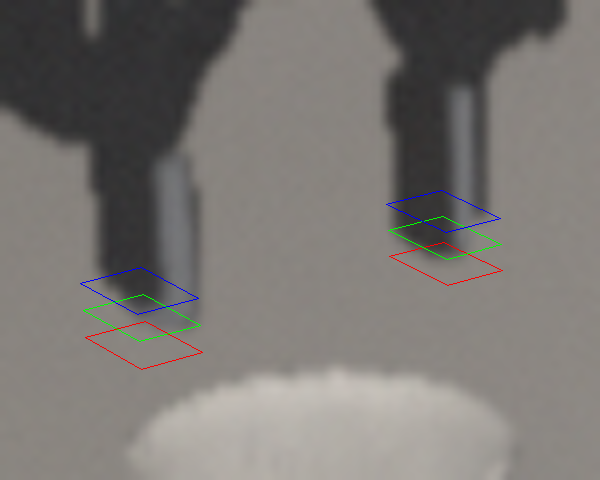

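Emit:
jog_arm([
  [20,3,-6,-0.016,0.002,0],
  [20,3,-7,0,0,0],
  [20,0,0,0,0,0],
  [10,0,0,0,0,0],
  [0,0,0,0,0,0],
])

```text
clock: 3.8
position: [0.6395, -0.0124, 0.1912]
tool_rot: [1.105, 1.563, 0.328]
force: [0.5, 0.6, 0.5]
grip_width: 0.0617
```

```bash
python3 - <<'E'
from ov import *
go(.6395,-.0195,.105,45)
E
```

```text
t 3.8 p [ 0.6395 -0.0124  0.1912] F [0.54 0.58 0.5 ] w 0.0617
toolx [ 0.007  0.002 -1.   ] jaw [0.702 0.713 0.007] az 45.5 q [-0.26  0.61  0.29  1.63 -0.21  0.92  0.9 ]
shift world [  0.   -7.1 -86.2] tool [86.2 -5.6  4.7]
rotvec [ 0.008  0.003 -0.007]
rotvec [-3.134  0.01   0.005]
```

Emit:
jog_arm([
  [15,-3,3,0.008,0.003,-0.007],
  [15,-2,1,0,0,0],
  [10,0,0,0,0,0],
  [0,0,0,0,0,0],
  [0,0,0,0,0,0],
])

```text
clock: 4.3
position: [0.6398, -0.0188, 0.1505]
tool_rot: [0.638, 1.569, -0.147]
force: [-0.0, 0.3, -0.6]
grip_width: 0.0622
```

```bash
python3 - <<'E'
from ov import *
go(.6395,-.0195,.105,45)
E
```

```text
t 4.3 p [ 0.6398 -0.0188  0.1505] F [-0.04  0.31 -0.62] w 0.0622
toolx [ 0.002 -0.    -1.   ] jaw [0.707 0.707 0.001] az 45.0 q [-0.24  0.67  0.27  1.65 -0.22  0.85  0.91]
shift world [ -0.3  -0.7 -45.5] tool [45.5 -0.7  0.2]
rotvec [-0.     0.002 -0.001]
rotvec [ 3.141 -0.002 -0.003]
```

Emit:
jog_arm([
  [15,-0.5,0,0,0.002,0],
  [15,0,0,0,0,0],
  [10,0,0,0,0,0],
  [5,0,0,0,0,0],
  [0,0,0,0,0,0],
  [0,0,0,0,0,0],
])

```text
clock: 4.9
position: [0.6395, -0.0192, 0.1017]
tool_rot: [1.85, 1.569, 1.065]
force: [-1.2, -0.1, 0.1]
grip_width: 0.062
```

```bash
python3 - <<'E'
from ov import *
go(.6395,-.0195,.105,45)
cv2.imwrite('pics/side2.png',cv2.resize(grab_frame('side')[170:290,200:330,::-1],None,fx=5,fy=5,interpolation=cv2.INTER_CUBIC))
E
```

```text
t 4.9 p [ 0.6395 -0.0192  0.1017] F [-1.21 -0.11  0.08] w 0.062
toolx [ 0.001  0.001 -1.   ] jaw [0.707 0.707 0.001] az 45.0 q [-0.23  0.73  0.25  1.68 -0.24  0.77  0.93]
shift world [-0.  -0.3  3.3] tool [-3.3 -0.2  0.2]
rotvec [-0.    -0.    -0.001]
rotvec [ 3.141 -0.002  0.001]
```

View pics/side2.png

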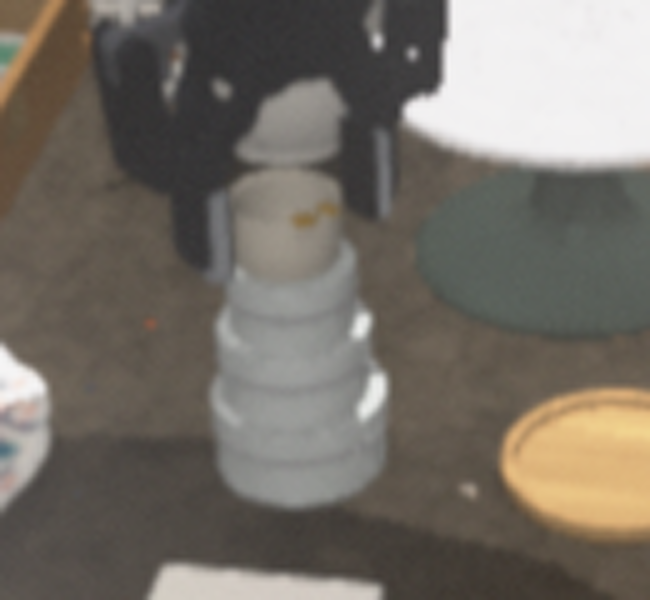

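The fingers straddle the dish evenly, at about (215,270) and (380,210) in the zoom, with the specks facing away from both pads. I'll raise a little and grip.

Emit:
jog_arm([
  [-4,0,0,0,0,0],
  [0,0,0,0,0,0],
  [0,0,0,0,0,0],
])

```text
clock: 5.25
position: [0.6402, -0.0192, 0.1074]
tool_rot: [1.266, 1.568, 0.48]
force: [0.2, -0.2, 0.2]
grip_width: 0.0623
```

Emit:
jog_arm([
  [0,0,0,0,0,0],
  [0,0,0,0,0,0],
  [0,0,0,0,0,0],
  [0,0,0,0,0,0],
  [0,0,0,0,0,0],
  [0,0,0,0,0,0],
], gripper=160, newtons=25)

```text
clock: 5.85
position: [0.6405, -0.0191, 0.1081]
tool_rot: [1.191, 1.567, 0.406]
force: [-0.4, -0.3, 1.6]
grip_width: 0.0395
```

```bash
python3 - <<'E'
from ov import *
go(.6395,-.0195,.105,45)
cv2.imwrite('pics/side3.png',cv2.resize(grab_frame('side')[170:290,200:330,::-1],None,fx=5,fy=5,interpolation=cv2.INTER_CUBIC))
E
```

```text
t 5.85 p [ 0.6405 -0.0191  0.1081] F [-0.45 -0.29  1.59] w 0.0395
toolx [ 0.004  0.002 -1.   ] jaw [0.707 0.707 0.004] az 45.0 q [-0.23  0.72  0.25  1.67 -0.24  0.78  0.92]
shift world [-1.  -0.4 -3.1] tool [ 3.  -1.1 -0.4]
rotvec [-0.     0.001 -0.004]
rotvec [ 3.141 -0.006 -0.002]
```

View pics/side3.png

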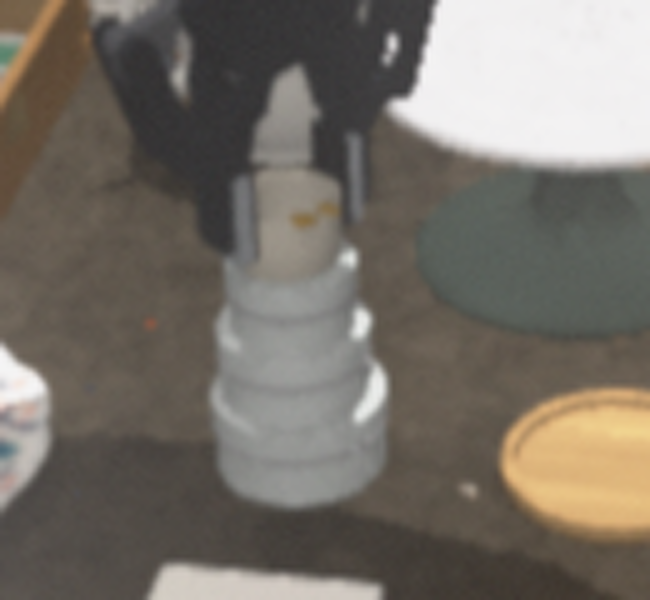

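Emit:
jog_arm([
  [-8,0,0,0,0,0],
  [-15,0,0,0,0,0],
  [-15,0,0,0,0,0],
  [-5,10,-10,0,0,0],
  [0,16,-17,0,0,0],
  [0,20,-21,0,0,0],
  [0,18,-19,0,0,0],
  [0,8,-9,0,0,0],
  [0,3,-3,0,0,0],
  [0,0,0,0,0,0],
  [0,0,0,0,0,0],
])

```text
clock: 7.0
position: [0.6383, 0.0962, 0.1602]
tool_rot: [1.109, 1.562, 0.323]
force: [-0.1, -0.2, 0.1]
grip_width: 0.0391
```

```bash
python3 - <<'E'
from ov import *
go(.6375,.1005,.0265,45)
for c in("side","top"): cv2.imwrite(f"pics/{c}4.png",grab_frame(c)[:,:,::-1])
E
```

```text
t 7.0 p [0.6383 0.0962 0.1602] F [-0.11 -0.17  0.07] w 0.0391
toolx [ 0.009  0.003 -1.   ] jaw [0.708 0.707 0.008] az 45.0 q [-0.42  0.66  0.28  1.63 -0.23  0.87  0.73]
shift world [  -0.8    4.3 -133.7] tool [133.7   1.4  -4.1]
rotvec [-0.001  0.004 -0.008]
rotvec [ 3.141 -0.013 -0.006]
```

View pics/side4.png

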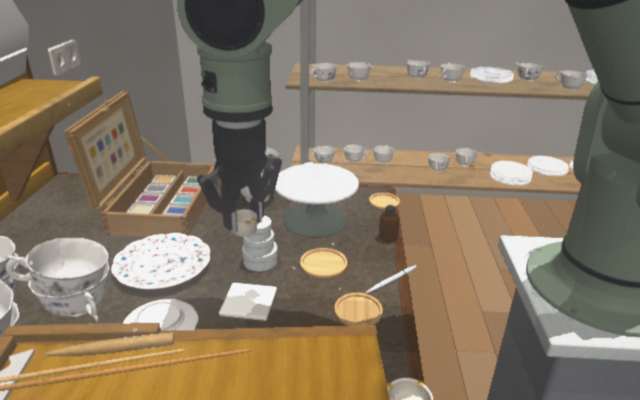

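The dish is held at (245,220), and the rest of the stack is undisturbed at (260,248). Lowering to the tile next.

Emit:
jog_arm([
  [20,1,-2,0,0.004,-0.008],
  [30,0.5,-2,0,0,0],
  [30,0,0,0,0,0],
  [20,0,0,0,0,0],
  [8,0,0,0,0,0],
  [0,0,0,0,0,0],
  [0,0,0,0,0,0],
])

```text
clock: 7.8
position: [0.6369, 0.0945, 0.0463]
tool_rot: [-1.353, 1.569, -2.147]
force: [-0.2, 0.6, -0.5]
grip_width: 0.0394
```

```bash
python3 - <<'E'
from ov import *
go(.6375,.1005,.0265,45)
E
```

```text
t 7.8 p [0.6369 0.0945 0.0463] F [-0.19  0.56 -0.52] w 0.0394
toolx [-0.001 -0.002 -1.   ] jaw [ 0.713  0.701 -0.002] az 44.5 q [-0.39  0.81  0.23  1.68 -0.27  0.68  0.76]
shift world [  0.6   6.  -19.8] tool [19.8  4.6 -3.9]
rotvec [-0.008  0.     0.002]
rotvec [ 3.134  0.003 -0.001]
```

Emit:
jog_arm([
  [5,2.5,-2,-0.008,0,0],
  [5,2,-2,0,0,0],
  [3,0,0,0,0,0],
  [0,0,0,0,0,0],
  [0,0,0,0,0,0],
])

```text
clock: 8.3
position: [0.6389, 0.1016, 0.0351]
tool_rot: [0.536, 1.568, -0.248]
force: [-1.0, -0.3, 0.1]
grip_width: 0.0393
```

```bash
python3 - <<'E'
from ov import *
go(.6375,.1005,.0265,45)
cv2.imwrite('pics/side5.png',cv2.resize(grab_frame('side')[240:330,190:300,::-1],None,fx=6,fy=6,interpolation=cv2.INTER_CUBIC))
E
```

```text
t 8.3 p [0.6389 0.1016 0.0351] F [-0.96 -0.32  0.07] w 0.0393
toolx [ 0.003 -0.001 -1.   ] jaw [0.706 0.708 0.001] az 45.1 q [-0.4   0.83  0.23  1.68 -0.27  0.66  0.76]
shift world [-1.4 -1.1 -8.6] tool [ 8.6 -1.7 -0.3]
rotvec [ 0.001  0.002 -0.001]
rotvec [-3.141  0.002  0.004]
```

View pics/side5.png

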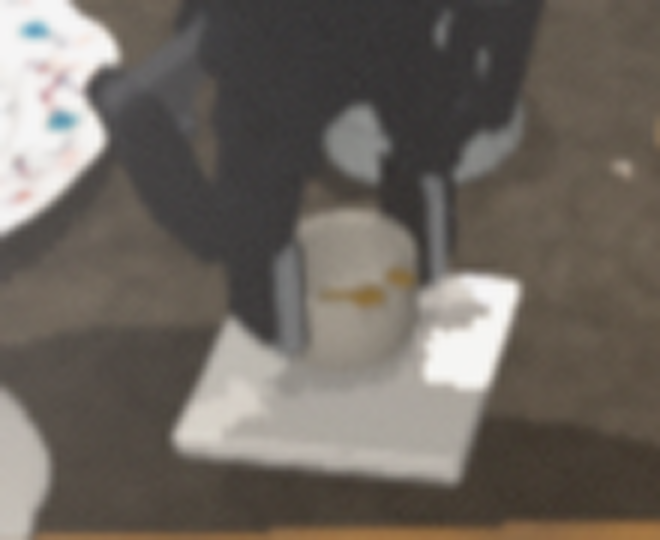

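Emit:
jog_arm([
  [4,-1.2,0,0,0.002,0],
  [2,-0.5,0,0,0,0],
  [1,0,0,0,0,0],
  [0,0,0,0,0,0],
  [0,0,0,0,0,0],
])

```text
clock: 8.85
position: [0.6377, 0.0999, 0.0276]
tool_rot: [1.291, 1.569, 0.506]
force: [0.2, 0.3, -0.3]
grip_width: 0.0391
```

```bash
python3 - <<'E'
from ov import *
go(.6375,.1005,.0260,45)
E
```

```text
t 8.85 p [0.6377 0.0999 0.0276] F [ 0.24  0.25 -0.27] w 0.0391
toolx [ 0.001  0.001 -1.   ] jaw [0.707 0.707 0.002] az 45.0 q [-0.39  0.84  0.22  1.68 -0.27  0.65  0.76]
shift world [-0.2  0.6 -1.6] tool [ 1.6  0.3 -0.5]
rotvec [ 0.     0.    -0.002]
rotvec [-3.141  0.002  0.001]
```

Emit:
jog_arm([
  [1,0,0,0,0,0],
  [0.5,0,0,0,0,0],
  [0.5,0,0,0,0,0],
  [0,0,0,0,0,0],
])

```text
clock: 9.25
position: [0.6379, 0.0999, 0.0261]
tool_rot: [1.251, 1.569, 0.466]
force: [-1.3, -0.1, 0.1]
grip_width: 0.0392
```

Emit:
jog_arm([
  [0.7,0,0,0,0,0],
  [0.7,0,0,0,0,0],
  [0,0,0,0,0,0],
])

```text
clock: 9.55
position: [0.638, 0.1, 0.0262]
tool_rot: [1.379, 1.568, 0.594]
force: [0.5, 0.1, -0.6]
grip_width: 0.0393
```

```bash
python3 - <<'E'
from ov import *
go(.6375,.1005,.0260,45)
cv2.imwrite('pics/side6.png',cv2.resize(grab_frame('side')[240:330,190:300,::-1],None,fx=6,fy=6,interpolation=cv2.INTER_CUBIC))
E
```

```text
t 9.55 p [0.638  0.1    0.0262] F [ 0.54  0.14 -0.59] w 0.0393
toolx [ 0.002  0.001 -1.   ] jaw [0.707 0.707 0.003] az 45.0 q [-0.39  0.84  0.22  1.68 -0.27  0.65  0.76]
shift world [-0.5  0.5 -0.2] tool [ 0.2  0.  -0.7]
rotvec [ 0.     0.    -0.003]
rotvec [-3.141  0.004  0.001]
```

View pics/side6.png

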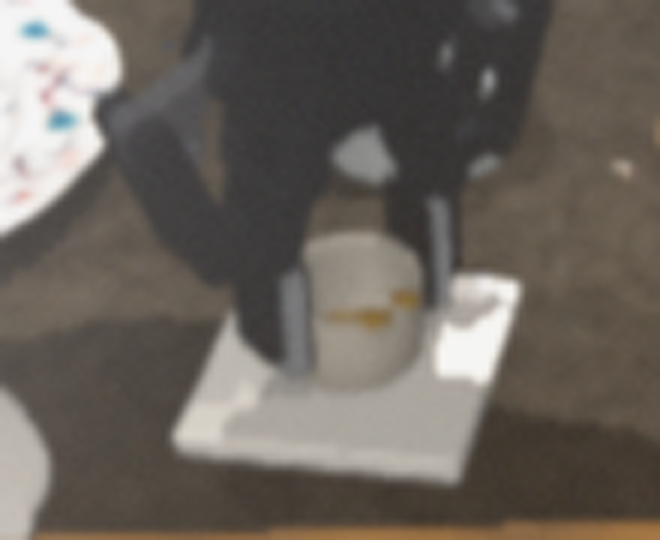

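Emit:
jog_arm([
  [1.5,0,0,0,0,0],
  [1.5,0,0,0,0,0],
  [0,0,0,0,0,0],
])

```text
clock: 9.9
position: [0.6384, 0.0999, 0.0257]
tool_rot: [1.39, 1.567, 0.605]
force: [-0.4, -0.5, -0.3]
grip_width: 0.0394
```

```bash
python3 - <<'E'
from ov import *
go(.6375,.1005,.0260,45)
E
```

```text
t 9.9 p [0.6384 0.0999 0.0257] F [-0.45 -0.5  -0.28] w 0.0394
toolx [ 0.003  0.002 -1.   ] jaw [0.707 0.707 0.004] az 45.0 q [-0.39  0.84  0.22  1.68 -0.27  0.64  0.77]
shift world [-0.9  0.6  0.3] tool [-0.3 -0.2 -1.1]
rotvec [ 0.     0.001 -0.004]
rotvec [-3.141  0.006  0.001]
```

Emit:
jog_arm([
  [2,0,0,0,0,0.004],
  [2,0,0,0,0,0],
])

```text
clock: 10.1
position: [0.639, 0.0998, 0.0238]
tool_rot: [1.451, 1.562, 0.666]
force: [-9.8, -2.1, 27.9]
grip_width: 0.0392
```

Contact is confirmed. I'll ease off and release to a moderate opening.

Emit:
jog_arm([
  [-1.5,0,0,0,0,-0.008],
  [0,0,0,0,0,0],
])

```text
clock: 10.3
position: [0.6392, 0.0997, 0.0255]
tool_rot: [0.878, 1.569, 0.092]
force: [0.1, -0.2, -0.2]
grip_width: 0.0392
```

```bash
python3 - <<'E'
from ov import *
go(.6375,.1005,.0260,45)
E
```

```text
t 10.3 p [0.6392 0.0997 0.0255] F [ 0.08 -0.21 -0.23] w 0.0392
toolx [ 0.002  0.    -1.   ] jaw [0.707 0.707 0.002] az 45.0 q [-0.39  0.85  0.22  1.68 -0.27  0.65  0.76]
shift world [-1.7  0.8  0.5] tool [-0.5 -0.6 -1.7]
rotvec [-0.     0.001 -0.002]
rotvec [ 3.141 -0.002 -0.002]
```

Emit:
jog_arm([
  [0.5,0,0,0,0,0],
  [0,0,0,0,0,0],
  [0,0,0,0,0,0],
  [0,0,0,0,0,0],
  [0,0,0,0,0,0],
  [0,0,0,0,0,0],
], gripper=60)

```text
clock: 10.9
position: [0.6387, 0.0996, 0.0237]
tool_rot: [0.789, 1.57, 0.004]
force: [0.0, 0.3, 0.1]
grip_width: 0.0651
```

Emit:
jog_arm([
  [-8,0,0,0,0,0],
  [-20,0,0,0,0,0],
  [-30,0,0,0,0,0],
  [-40,0,0,0,0,0],
  [-15,-20,20,0,0,0],
  [0,-25,27,0,0,0],
  [0,-20,22,0,0,0],
  [0,-10,12,0,0,0],
  [0,-5,4,0,0,0],
  [0,0,0,0,0,0],
  [0,0,0,0,0,0],
])

```text
clock: 12.0
position: [0.6427, -0.0176, 0.146]
tool_rot: [1.19, 1.566, 0.408]
force: [-0.6, -0.3, 0.3]
grip_width: 0.0651
```

```bash
python3 - <<'E'
from ov import *
go(.6395,-.0195,.082,45)
for c in("side","top"): cv2.imwrite(f"pics/{c}7.png",grab_frame(c)[:,:,::-1])
E
```

```text
t 12.0 p [ 0.6427 -0.0176  0.146 ] F [-0.57 -0.26  0.28] w 0.0651
toolx [ 0.004  0.002 -1.   ] jaw [0.705 0.709 0.004] az 45.2 q [-0.24  0.67  0.27  1.65 -0.23  0.85  0.91]
shift world [ -3.2  -1.9 -64. ] tool [64.  -3.8 -1. ]
rotvec [ 0.003  0.002 -0.004]
rotvec [-3.138  0.006  0.003]
```

View pics/side7.png

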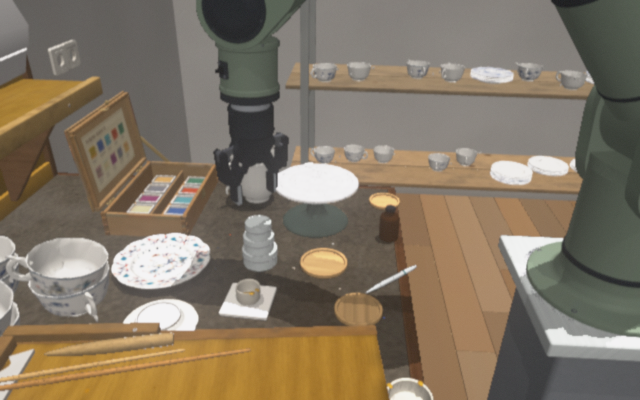

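The dish stands upright near the tile's middle (248,291), and the three tins still stand at (260,243). Next is the small tin.

Emit:
jog_arm([
  [15,-2,-0.5,0.003,0.002,-0.004],
  [20,-1.5,-0.5,0,0,0],
  [15,0,0,0,0,0],
  [8,0,0,0,0,0],
  [3,0,0,0,0,0],
  [0,0,0,0,0,0],
  [0,0,0,0,0,0],
])

```text
clock: 12.8
position: [0.639, -0.0149, 0.0797]
tool_rot: [-2.766, 1.568, 2.737]
force: [-0.1, 0.2, 0.3]
grip_width: 0.065
```

```bash
python3 - <<'E'
from ov import *
go(.6390,-.0195,.080,45)
cv2.imwrite('pics/side8.png',cv2.resize(grab_frame('side')[180:290,200:330,::-1],None,fx=5,fy=5,interpolation=cv2.INTER_CUBIC))
E
```

```text
t 12.8 p [ 0.639  -0.0149  0.0797] F [-0.11  0.16  0.25] w 0.065
toolx [-0.003  0.001 -1.   ] jaw [ 0.703  0.711 -0.001] az 45.3 q [-0.22  0.76  0.24  1.68 -0.25  0.73  0.93]
shift world [ 0.  -4.6  0.3] tool [-0.3 -3.2  3.2]
rotvec [ 0.005 -0.003  0.001]
rotvec [-3.136 -0.002 -0.004]
```

View pics/side8.png

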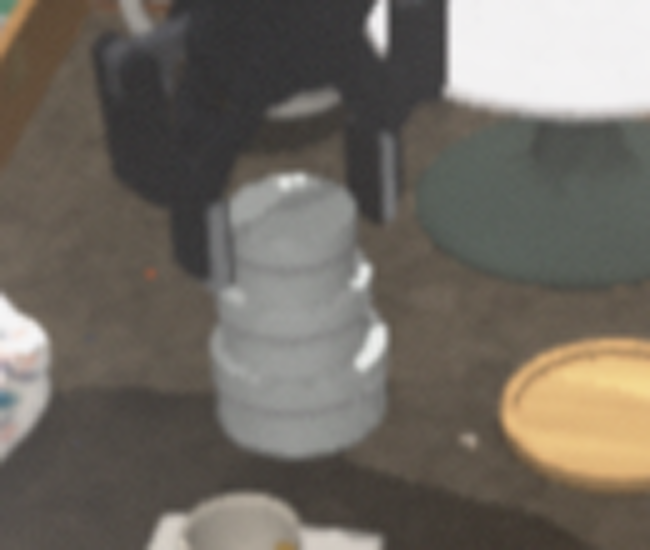

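```bash
python3 - <<'E'
from ov import *
p=observe()['position']
print(back('side',(258.4,180+ (175+265)/10-0),.09))
im=grab_frame('side')[:,:,::-1].copy()
S=[(p[0],p[1],.09,.09,.048,(255,0,255)),(.639,-.0195,.09,.09,.048,(0,0,255)),(.639,-.0195,.062,.062,.057,(0,255,0)),(.639,-.0195,0,.032,.066,(255,0,0))]
overlay('side',im,S,(225,180,305,280),6,'pics/ov8.png')
E
```

```text
[ 0.6358 -0.0085  0.09  ]
```

View pics/ov8.png

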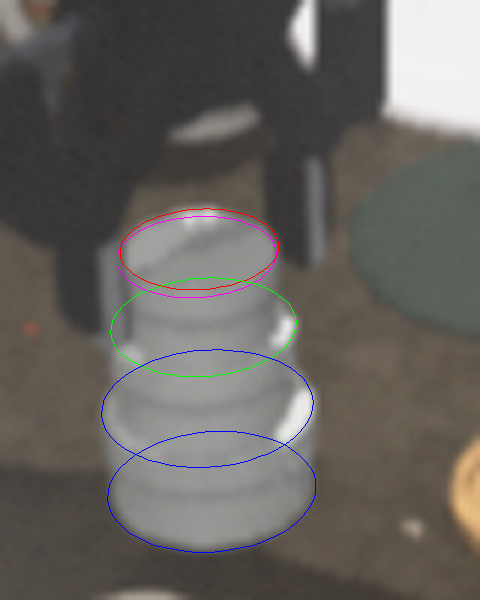

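Emit:
jog_arm([
  [-0.5,-2,2,0.005,-0.003,0],
  [0,-1,1,0,0,0],
  [0,0,0,0,0,0],
  [0,0,0,0,0,0],
])

```text
clock: 13.3
position: [0.6398, -0.0198, 0.0819]
tool_rot: [0.351, 1.568, -0.435]
force: [0.4, 0.2, 0.2]
grip_width: 0.0657
```

Emit:
jog_arm([
  [0,0,0,0,0,0],
  [0,0,0,0,0,0],
  [0,0,0,0,0,0],
  [0,0,0,0,0,0],
  [0,0,0,0,0,0],
  [0,0,0,0,0,0],
], gripper=150, newtons=30)

```text
clock: 13.9
position: [0.6399, -0.0199, 0.0823]
tool_rot: [0.409, 1.568, -0.376]
force: [-1.0, 0.2, 0.6]
grip_width: 0.047
```

```bash
python3 - <<'E'
from ov import *
go(.6390,-.0195,.200,45)
cv2.imwrite('pics/side9.png',cv2.resize(grab_frame('side')[180:290,200:330,::-1],None,fx=5,fy=5,interpolation=cv2.INTER_CUBIC))
E
```

```text
t 13.9 p [ 0.6399 -0.0199  0.0823] F [-0.97  0.25  0.63] w 0.047
toolx [ 0.003 -0.001 -1.   ] jaw [0.707 0.707 0.001] az 45.0 q [-0.22  0.76  0.24  1.68 -0.25  0.73  0.93]
shift world [ -0.9   0.4 117.7] tool [-117.7   -0.3   -0.6]
rotvec [-0.     0.003 -0.001]
rotvec [ 3.141 -0.002 -0.004]
```

View pics/side9.png

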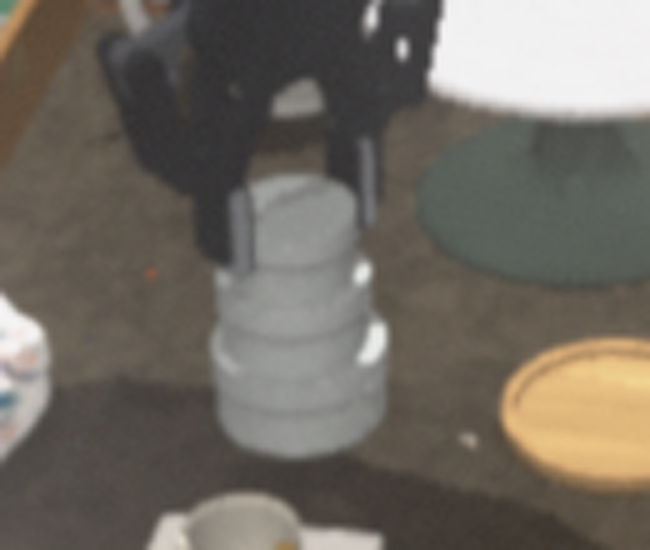

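Emit:
jog_arm([
  [-5,0,0,0,0.003,0],
  [-15,0,0,0,0,0],
  [-30,0,0,0,0,0],
  [-35,0,0,0,0,0],
  [-20,-15,0,0,0,0],
  [-10,-30,1,0,0,0],
  [0,-40,1,0,0,0],
  [0,-40,1,0,0,0],
  [0,-40,1,0,0,0],
  [0,-40,1,0,0,0],
  [0,-40,1,0,0,0],
  [0,-40,1,0,0,0],
  [0,-30,0,0,0,0],
  [0,-15,0,0,0,0],
  [0,-8,0,0,0,0],
  [0,0,0,0,0,0],
  [0,0,0,0,0,0],
])

```text
clock: 15.65
position: [0.3984, -0.2723, 0.2162]
tool_rot: [0.85, 1.555, 0.064]
force: [-0.9, 0.4, -0.8]
grip_width: 0.047
```

```bash
python3 - <<'E'
from ov import *
go(.3890,-.281,.035,45)
for c in("side","top"): cv2.imwrite(f"pics/{c}10.png",grab_frame(c)[:,:,::-1])
E
```

```text
t 15.65 p [ 0.3984 -0.2723  0.2162] F [-0.95  0.39 -0.83] w 0.047
toolx [ 0.015  0.001 -1.   ] jaw [0.707 0.707 0.012] az 45.0 q [ 0.2   0.34  0.35  2.02 -0.17  0.8   1.44]
shift world [  -9.4   -8.7 -181.2] tool [181.1 -14.9  -2.3]
rotvec [-0.001  0.01  -0.012]
rotvec [ 3.141 -0.018 -0.016]
```

View pics/side10.png

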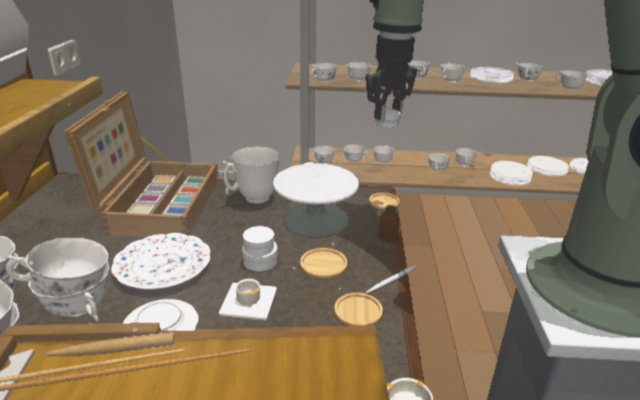

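The small tin is held at (388,116), and the other two still stand at (260,250). Descending towards the small tray.

Emit:
jog_arm([
  [20,-7,-1,0,0.01,-0.012],
  [35,-6,-1,0,0,0],
  [40,-1,0,0,0,0],
  [35,0,0,0,0,0],
  [15,0,0,0,0,0],
  [5,0,0,0,0,0],
  [0,0,0,0,0,0],
  [0,0,0,0,0,0],
])

```text
clock: 16.55
position: [0.3936, -0.2765, 0.0613]
tool_rot: [0.713, 1.568, -0.062]
force: [0.6, -0.3, -0.3]
grip_width: 0.0467
```

```bash
python3 - <<'E'
from ov import *
go(.3890,-.281,.035,45)
im=cv2.imread('pics/top10.png')
cv2.imwrite('pics/t10.png',cv2.resize(im[90:240,190:330],None,fx=4,fy=4,interpolation=cv2.INTER_CUBIC))
E
```

```text
t 16.55 p [ 0.3936 -0.2765  0.0613] F [ 0.6  -0.29 -0.3 ] w 0.0467
toolx [ 0.002 -0.    -1.   ] jaw [0.699 0.715 0.002] az 45.6 q [ 0.32  0.61  0.22  2.11 -0.3   0.44  1.58]
shift world [ -4.6  -4.5 -26.3] tool [26.3 -6.5 -0.2]
rotvec [ 0.011  0.002 -0.002]
rotvec [-3.131  0.002  0.003]
```

View pics/t10.png

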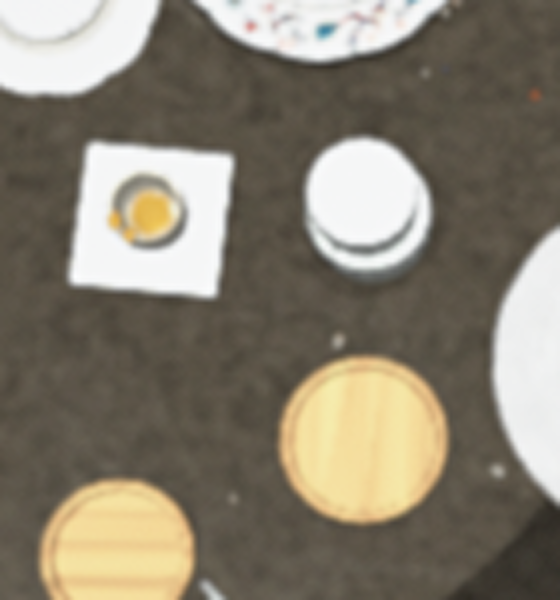

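Emit:
jog_arm([
  [8,-4,0,0.011,0.002,-0.002],
  [8,-3,0,0,0,0],
  [3,0,0,0,0,0],
  [0,0,0,0,0,0],
  [0,0,0,0,0,0],
])

```text
clock: 17.05
position: [0.3898, -0.2824, 0.043]
tool_rot: [0.207, 1.567, -0.58]
force: [-0.5, -0.3, -1.0]
grip_width: 0.0469
```

```bash
python3 - <<'E'
from ov import *
go(.3890,-.281,.0235,45)
a=grab_frame('side')[165:240,340:430,::-1];b=grab_frame('top')[210:300,345:450,::-1]
f=lambda i:cv2.resize(i,(390,390*i.shape[0]//i.shape[1]),interpolation=cv2.INTER_CUBIC)
a,b=f(a),f(b);h=max(len(a),len(b));o=np.zeros((h,780,3),np.uint8);o[:len(a),:390]=a;o[:len(b),390:]=b
cv2.imwrite('pics/c11.png',o)
E
```

```text
t 17.05 p [ 0.3898 -0.2824  0.043 ] F [-0.49 -0.28 -1.  ] w 0.0469
toolx [ 0.003 -0.002 -1.   ] jaw [0.708 0.707 0.001] az 45.0 q [ 0.35  0.65  0.2   2.12 -0.32  0.4   1.59]
shift world [ -0.8   1.4 -19.5] tool [19.5  0.4 -1.7]
rotvec [-0.001  0.004 -0.001]
rotvec [ 3.141 -0.001 -0.006]
```

View pics/c11.png

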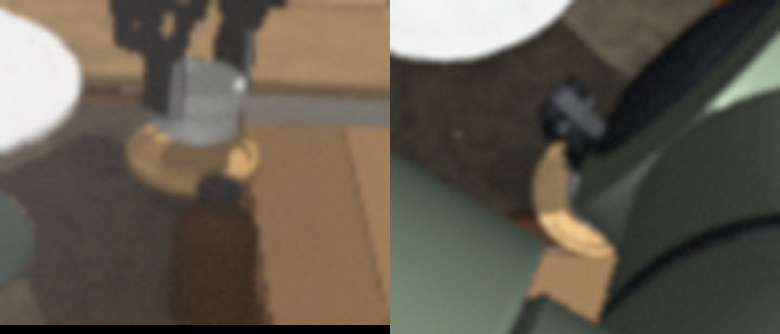

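```bash
python3 - <<'E'
from ov import *
p=observe()['position']
im=grab_frame('side')[:,:,::-1].copy()
b=p[2]-.0203
S=[(p[0],p[1],b,b+.028,.048,(0,0,255)),(.389,-.281,.008,.008,.072,(0,255,0)),(.389,-.281,.0,.0,.072,(255,255,0))]
overlay('side',im,S,(340,165,430,240),7,'pics/ov11.png')
im=cv2.imread('pics/top0.png')
overlay('top',im,S,(370,230,430,290),7,'pics/ov11t.png')
im=cv2.imread('pics/side0.png')
overlay('side',im,S[1:],(340,165,430,240),7,'pics/ov11s.png')
E
```

```text
(no output)
```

View pics/ov11.png

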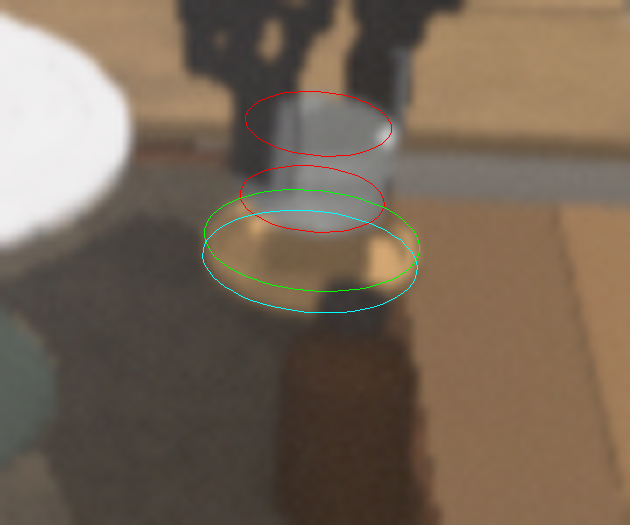

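View pics/ov11t.png

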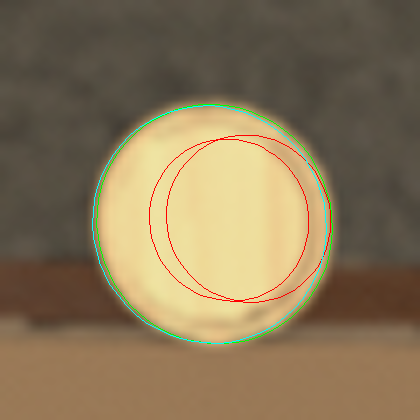

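View pics/ov11s.png

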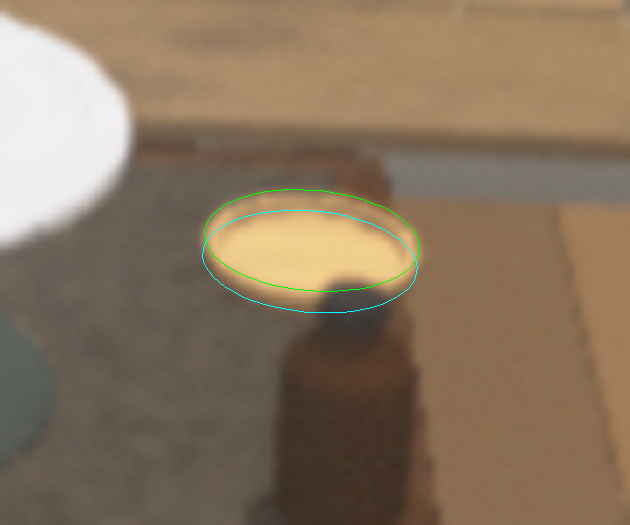

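Emit:
jog_arm([
  [6,0,-1,0,0.003,0],
  [6,0,0,0,0,0],
  [3,0,0,0,0,0],
  [0,0,0,0,0,0],
  [0,0,0,0,0,0],
])

```text
clock: 17.7
position: [0.3893, -0.2814, 0.0267]
tool_rot: [1.134, 1.57, 0.348]
force: [0.5, 1.0, -1.2]
grip_width: 0.047
```

```bash
python3 - <<'E'
from ov import *
go(.3885,-.281,.0233,45)
E
```

```text
t 17.7 p [ 0.3893 -0.2814  0.0267] F [ 0.5   0.97 -1.19] w 0.047
toolx [ 0.001  0.    -1.   ] jaw [0.707 0.707 0.001] az 45.0 q [ 0.37  0.68  0.18  2.12 -0.33  0.37  1.6 ]
shift world [-0.8  0.4 -3.4] tool [ 3.4 -0.3 -0.9]
rotvec [-0.     0.    -0.001]
rotvec [ 3.141 -0.001 -0.001]
```

Emit:
jog_arm([
  [2,0,-0.5,0,0,0],
  [1.5,0,0,0,0,0],
  [0,0,0,0,0,0],
])

```text
clock: 18.0
position: [0.389, -0.2811, 0.0232]
tool_rot: [0.944, 1.569, 0.158]
force: [-1.2, 1.6, 2.7]
grip_width: 0.0469
```

Emit:
jog_arm([
  [1.5,0,0,0,0,0],
])

```text
clock: 18.1
position: [0.3892, -0.2814, 0.0224]
tool_rot: [0.718, 1.569, -0.068]
force: [-6.9, -1.4, 32.3]
grip_width: 0.0468
```

Emit:
jog_arm([
  [-0.5,0,0,0,0,0],
  [0,0,0,0,0,0],
])

```text
clock: 18.3
position: [0.3894, -0.2816, 0.0232]
tool_rot: [0.591, 1.568, -0.195]
force: [-0.3, 0.4, -1.2]
grip_width: 0.0469
```

Emit:
jog_arm([
  [0,0,0,0,0,0],
  [0,0,0,0,0,0],
  [0,0,0,0,0,0],
  [0,0,0,0,0,0],
  [0,0,0,0,0,0],
], gripper=50)

```text
clock: 18.8
position: [0.3894, -0.2815, 0.023]
tool_rot: [0.616, 1.568, -0.17]
force: [0.5, 0.5, 0.1]
grip_width: 0.0686
```

```bash
python3 - <<'E'
from ov import *
go(.3885,-.281,.0233,45)
cv2.imwrite('pics/side12.png',cv2.resize(grab_frame('side')[165:240,340:430,::-1],None,fx=7,fy=7,interpolation=cv2.INTER_CUBIC))
E
```

```text
t 18.8 p [ 0.3894 -0.2815  0.023 ] F [0.53 0.5  0.14] w 0.0686
toolx [ 0.003 -0.    -1.   ] jaw [0.707 0.707 0.002] az 45.0 q [ 0.37  0.69  0.18  2.12 -0.33  0.36  1.6 ]
shift world [-0.9  0.5  0.3] tool [-0.3 -0.3 -1. ]
rotvec [-0.001  0.002 -0.002]
rotvec [ 3.141 -0.002 -0.003]
```

View pics/side12.png

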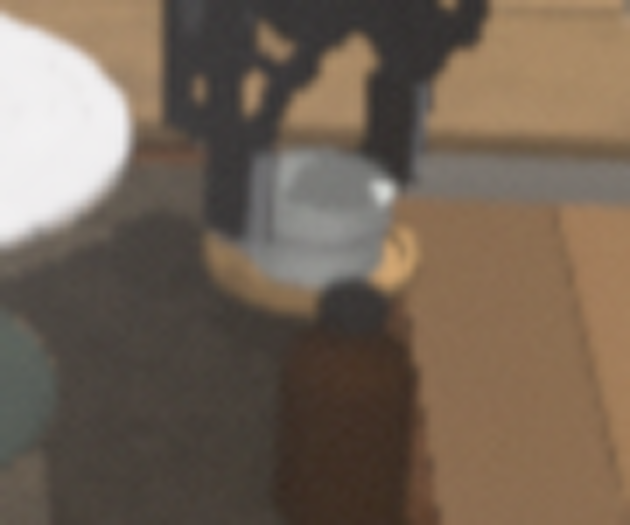

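The small tin sits level in the small tray, with the top centre at about (325,185) in the zoom. Retreating and returning to the stack.

Emit:
jog_arm([
  [-10,0,0,0,0,0],
  [-25,0,0,0,0,0],
  [-40,0,0,0,0,0],
  [-40,0,0,0,0,0],
  [-40,10,0,0,0,0],
  [-15,30,0,0,0,0],
  [0,40,0,0,0,0],
  [0,40,0,0,0,0],
  [0,40,0,0,0,0],
  [0,40,0,0,0,0],
  [0,40,0,0,0,0],
  [0,40,0,0,0,0],
  [0,30,0,0,0,0],
  [0,20,0,0,0,0],
  [0,10,0,0,0,0],
  [0,0,0,0,0,0],
  [0,0,0,0,0,0],
], gripper=30)

```text
clock: 20.55
position: [0.6357, -0.0332, 0.2134]
tool_rot: [0.856, 1.562, 0.063]
force: [-0.2, -0.7, -0.8]
grip_width: 0.0753
```

```bash
python3 - <<'E'
from ov import *
go(.6390,-.0195,.052,45)
for c in("side","top"): cv2.imwrite(f"pics/{c}13.png",grab_frame(c)[:,:,::-1])
E
```

```text
t 20.55 p [ 0.6357 -0.0332  0.2134] F [-0.19 -0.68 -0.81] w 0.0753
toolx [ 0.008  0.001 -1.   ] jaw [0.712 0.702 0.006] az 44.6 q [-0.25  0.59  0.32  1.62 -0.22  0.96  0.92]
shift world [   3.3   13.7 -161.4] tool [161.4  11.   -8.3]
rotvec [-0.008  0.006 -0.006]
rotvec [ 3.134 -0.01  -0.009]
```

View pics/side13.png

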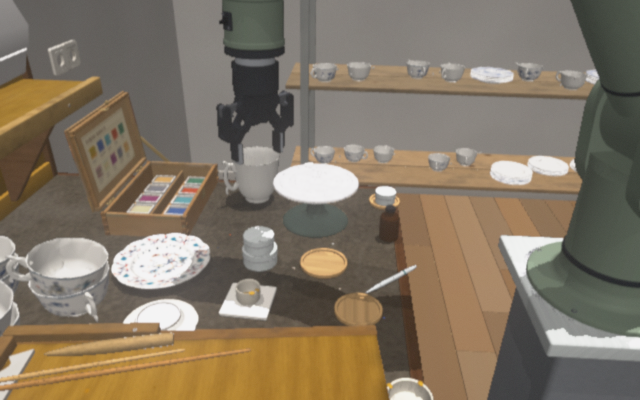

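View pics/top13.png

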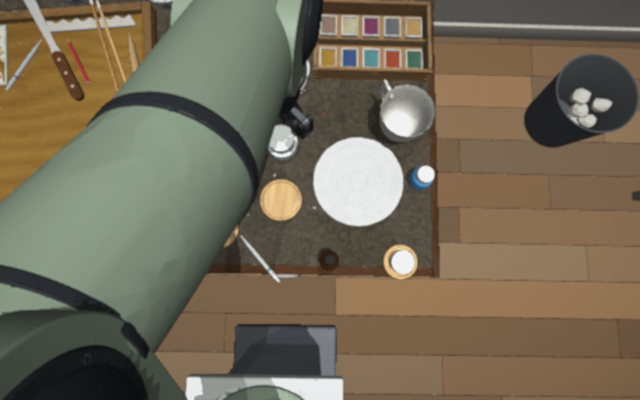

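Emit:
jog_arm([
  [20,5,-4,-0.008,0.006,-0.006],
  [30,4,-3,0,0,0],
  [30,1,-1,0,0,0],
  [25,0,0,0,0,0],
  [10,0,0,0,0,0],
  [0,0,0,0,0,0],
  [0,0,0,0,0,0],
])

```text
clock: 21.35
position: [0.635, -0.0247, 0.0944]
tool_rot: [-2.586, 1.57, 2.906]
force: [-0.2, 1.0, -0.3]
grip_width: 0.0753
```

```bash
python3 - <<'E'
from ov import *
go(.6390,-.0195,.049,45)
S=[(.639,-.0195,.032,.062,.057,(0,255,0)),(.639,-.0195,0,.032,.066,(255,0,0))]
overlay('side',grab_frame('side')[:,:,::-1].copy(),S,(225,180,305,280),6,'pics/ov13.png')
E
```

```text
t 21.35 p [ 0.635  -0.0247  0.0944] F [-0.18  0.99 -0.27] w 0.0753
toolx [-0.001  0.    -1.   ] jaw [ 0.711  0.703 -0.   ] az 44.7 q [-0.23  0.74  0.27  1.69 -0.26  0.75  0.95]
shift world [  4.    5.2 -45.4] tool [45.4  6.5 -0.8]
rotvec [-0.005 -0.001  0.   ]
rotvec [3.136 0.    0.001]
```

View pics/ov13.png

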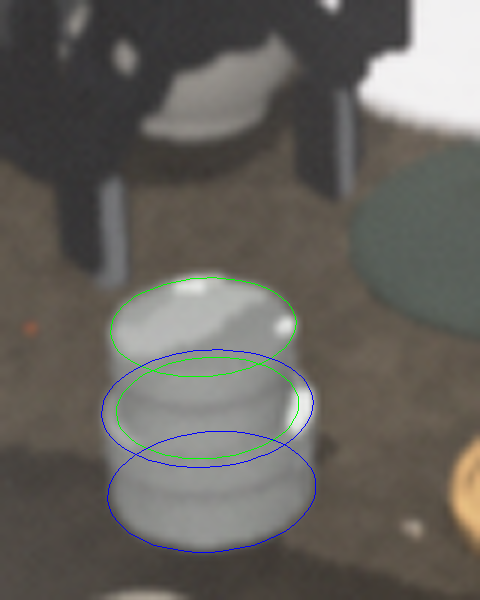

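Emit:
jog_arm([
  [8,4,-0.5,-0.005,-0.001,0],
  [8,2.5,-0.3,0,0,0],
  [4,0,0,0,0,0],
  [0,0,0,0,0,0],
  [0,0,0,0,0,0],
])

```text
clock: 21.9
position: [0.641, -0.0188, 0.0755]
tool_rot: [0.733, 1.566, -0.051]
force: [0.5, 0.2, 0.4]
grip_width: 0.0753
```

```bash
python3 - <<'E'
from ov import *
go(.6390,-.0195,.049,45)
E
```

```text
t 21.9 p [ 0.641  -0.0188  0.0755] F [0.46 0.21 0.36] w 0.0753
toolx [ 0.005 -0.    -1.   ] jaw [0.707 0.707 0.003] az 45.0 q [-0.23  0.77  0.26  1.69 -0.27  0.72  0.95]
shift world [ -2.   -0.7 -26.5] tool [26.5 -2.  -1.1]
rotvec [ 0.     0.003 -0.003]
rotvec [-3.141  0.005  0.005]
```

Emit:
jog_arm([
  [10,-1.5,-0.7,0,0.003,-0.003],
  [10,0,0,0,0,0],
  [4,0,0,0,0,0],
  [0,0,0,0,0,0],
  [0,0,0,0,0,0],
])

```text
clock: 22.4
position: [0.6391, -0.0196, 0.049]
tool_rot: [-1.908, 1.57, -2.693]
force: [0.4, 0.8, 1.0]
grip_width: 0.0756
```

```bash
python3 - <<'E'
from ov import *
go(.6390,-.0195,.049,45)
cv2.imwrite('pics/side14.png',cv2.resize(grab_frame('side')[190:290,200:330,::-1],None,fx=5,fy=5,interpolation=cv2.INTER_CUBIC))
E
```

```text
t 22.4 p [ 0.6391 -0.0196  0.049 ] F [0.41 0.76 0.99] w 0.0756
toolx [-0.001 -0.    -1.   ] jaw [ 0.707  0.707 -0.001] az 45.0 q [-0.22  0.81  0.24  1.69 -0.28  0.68  0.96]
shift world [-0.1  0.1 -0. ] tool [ 0.   0.  -0.2]
rotvec [ 0.    -0.     0.001]
rotvec [-3.141 -0.001 -0.   ]
```

View pics/side14.png

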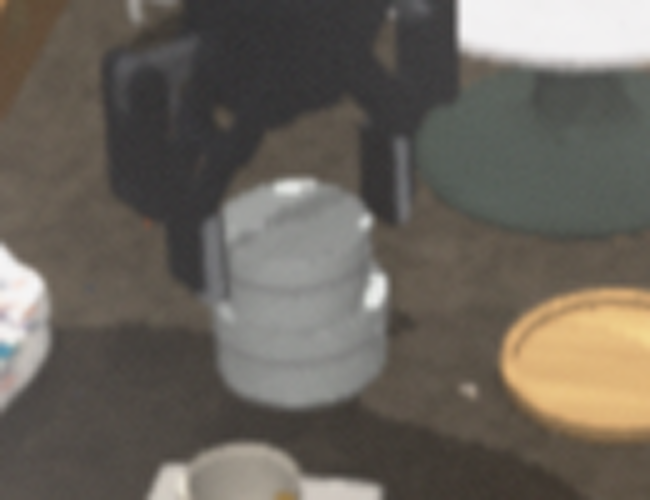

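Aligned: the fingers straddle the medium tin at about (215,260) and (390,200) in the zoom. Closing.

Emit:
jog_arm([
  [0,0,0,0,0,0],
  [0,0,0,0,0,0],
  [0,0,0,0,0,0],
  [0,0,0,0,0,0],
  [0,0,0,0,0,0],
  [0,0,0,0,0,0],
], gripper=125, newtons=35)

```text
clock: 23.05
position: [0.6396, -0.0196, 0.0501]
tool_rot: [0.522, 1.57, -0.263]
force: [-0.3, 0.5, -1.6]
grip_width: 0.0558
```

Emit:
jog_arm([
  [-5,0,0,0,0,0],
  [-15,0,0,0,0,0],
  [-30,0,0,0,0,0],
  [-30,-1,-10,0,0,0],
  [-15,-5,-25,0,0,0],
  [0,-8,-40,0,0,0],
  [0,-8,-40,0,0,0],
  [0,-8,-40,0,0,0],
  [0,-6,-35,0,0,0],
  [0,-4,-20,0,0,0],
  [0,-2,-10,0,0,0],
  [0,0,0,0,0,0],
  [0,0,0,0,0,0],
])

```text
clock: 24.35
position: [0.4504, 0.1093, 0.1597]
tool_rot: [1.168, 1.558, 0.38]
force: [-0.0, -0.8, -1.1]
grip_width: 0.0557
```

```bash
python3 - <<'E'
from ov import *
go(.4516,.1085,.035,45)
cv2.imwrite("pics/side15.png",grab_frame('side')[:,:,::-1])
E
```

```text
t 24.35 p [0.4504 0.1093 0.1597] F [-0.01 -0.77 -1.12] w 0.0557
toolx [ 0.011  0.005 -1.   ] jaw [0.709 0.705 0.011] az 44.9 q [-0.61  0.41  0.32  2.11 -0.21  0.64  0.63]
shift world [   1.2   -0.8 -124.7] tool [124.7  -1.1   0.8]
rotvec [-0.002  0.005 -0.011]
rotvec [ 3.139 -0.018 -0.008]
```

View pics/side15.png

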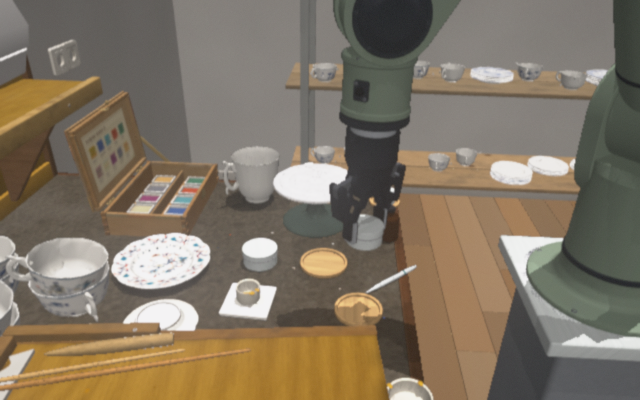

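The medium tin is held at (365,232), and the large tin stands at (260,254). Descending.

Emit:
jog_arm([
  [20,-0.5,0.4,-0.002,0.005,-0.011],
  [30,-0.5,0.4,0,0,0],
  [30,0,0,0,0,0],
  [20,0,0,0,0,0],
  [8,0,0,0,0,0],
  [0,0,0,0,0,0],
  [0,0,0,0,0,0],
])

```text
clock: 25.1
position: [0.4575, 0.1037, 0.0488]
tool_rot: [0.847, 1.566, 0.052]
force: [-0.6, 0.1, -1.2]
grip_width: 0.0557
```

```bash
python3 - <<'E'
from ov import *
go(.4516,.1085,.0211,45)
p=observe()['position'];b=p[2]-.0181
S=[(p[0],p[1],b,b+.03,.057,(0,0,255)),(.4516,.1085,.008,.008,.081,(0,255,0)),(.4516,.1085,.008,.008,.071,(0,255,0))]
overlay('side',grab_frame('side')[:,:,::-1].copy(),S,(315,240,405,335),6,'pics/ov15.png')
E
```

```text
t 25.1 p [0.4575 0.1037 0.0488] F [-0.58  0.09 -1.19] w 0.0557
toolx [ 0.005  0.    -1.   ] jaw [0.713 0.701 0.004] az 44.5 q [-0.5   0.63  0.2   2.15 -0.31  0.39  0.73]
shift world [ -5.9   4.8 -27.7] tool [27.7 -1.  -7.7]
rotvec [-0.009  0.003 -0.004]
rotvec [ 3.133 -0.006 -0.005]
```

View pics/ov15.png

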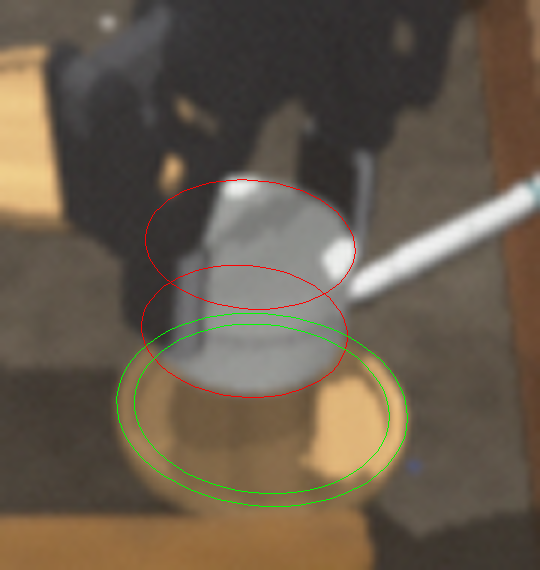

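Emit:
jog_arm([
  [6,-0.5,-4,-0.009,0.003,-0.004],
  [6,-0.5,-3,0,0,0],
  [3,0,-1,0,0,0],
  [0,0,0,0,0,0],
  [0,0,0,0,0,0],
])

```text
clock: 25.65
position: [0.4519, 0.1101, 0.0348]
tool_rot: [1.135, 1.567, 0.352]
force: [-0.0, -0.4, -1.1]
grip_width: 0.0562
```

```bash
python3 - <<'E'
from ov import *
go(.4516,.1085,.0211,45)
print(back('top',(243,238),.005),back('side',(375,287),.005))
E
```

```text
t 25.65 p [0.4519 0.1101 0.0348] F [-0.02 -0.38 -1.08] w 0.0562
toolx [ 0.003  0.001 -1.   ] jaw [0.706 0.709 0.003] az 45.1 q [-0.5   0.65  0.18  2.16 -0.32  0.35  0.73]
shift world [ -0.3  -1.6 -13.7] tool [13.7 -1.4  0.9]
rotvec [ 0.002  0.001 -0.003]
rotvec [-3.14   0.005  0.002]
[0.4323 0.0553 0.005 ] [0.4211 0.0489 0.005 ]
```

Emit:
jog_arm([
  [5,-0.8,0.5,0,0.001,-0.003],
  [4,-0.5,0,0,0,0],
  [2,0,0,0,0,0],
  [0,0,0,0,0,0],
  [0,0,0,0,0,0],
])

```text
clock: 26.15
position: [0.4514, 0.1086, 0.0228]
tool_rot: [-0.45, 1.57, -1.233]
force: [0.1, 0.3, -1.0]
grip_width: 0.0557
```

Emit:
jog_arm([
  [1.5,0,0,0,0,0],
  [0.5,0,0,0,0,0],
])

```text
clock: 26.35
position: [0.4516, 0.1086, 0.0209]
tool_rot: [0.104, 1.57, -0.679]
force: [0.2, -0.4, -1.6]
grip_width: 0.0557
```

Emit:
jog_arm([
  [1,0,0,0,0,0],
])

```text
clock: 26.45
position: [0.4516, 0.1086, 0.0203]
tool_rot: [0.652, 1.57, -0.132]
force: [-10.0, -1.3, 50.8]
grip_width: 0.0556
```

Emit:
jog_arm([
  [-0.7,0,0,0,0,0],
  [0,0,0,0,0,0],
])

```text
clock: 26.65
position: [0.4518, 0.1086, 0.0214]
tool_rot: [0.993, 1.57, 0.209]
force: [-0.4, -0.1, -0.7]
grip_width: 0.0555
```

Emit:
jog_arm([
  [0,0,0,0,0,0],
  [0,0,0,0,0,0],
  [0,0,0,0,0,0],
  [0,0,0,0,0,0],
  [0,0,0,0,0,0],
], gripper=40)

```text
clock: 27.15
position: [0.4518, 0.1087, 0.0213]
tool_rot: [0.958, 1.569, 0.174]
force: [-0.0, -0.1, -0.5]
grip_width: 0.0725
```

```bash
python3 - <<'E'
from ov import *
go(.4516,.1085,.0211,45)
cv2.imwrite('pics/side16.png',cv2.resize(grab_frame('side')[240:335,315:405,::-1],None,fx=6,fy=6,interpolation=cv2.INTER_CUBIC))
E
```

```text
t 27.15 p [0.4518 0.1087 0.0213] F [-0.01 -0.1  -0.49] w 0.0725
toolx [ 0.001  0.    -1.   ] jaw [0.706 0.708 0.001] az 45.1 q [-0.49  0.68  0.16  2.16 -0.33  0.33  0.74]
shift world [-0.2 -0.2 -0.2] tool [ 0.2 -0.3 -0. ]
rotvec [ 0.002  0.001 -0.001]
rotvec [-3.14   0.002  0.001]
```

View pics/side16.png

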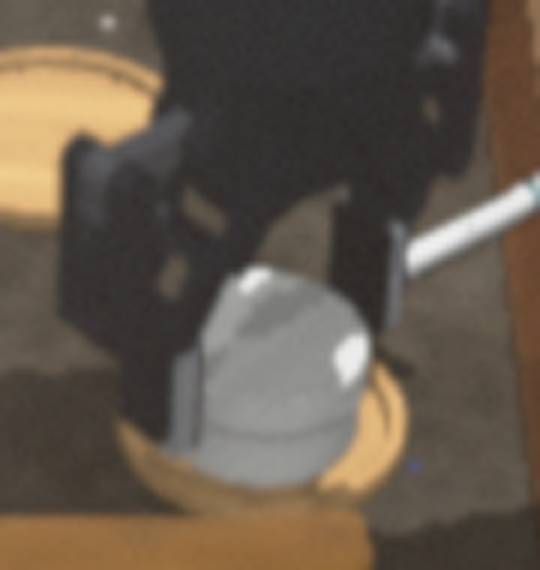

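The medium tin stands flat in its tray at about (275,380) in the zoom. Returning for the large tin with the gripper fully open.

Emit:
jog_arm([
  [-10,0,0,0,0,0],
  [-25,0,0,0,0,0],
  [-35,0,0,0,0,0],
  [-35,3,10,0,0,0],
  [-10,5,30,0,0,0],
  [0,8,40,0,0,0],
  [0,8,40,0,0,0],
  [0,8,40,0,0,0],
  [0,6,35,0,0,0],
  [0,4,18,0,0,0],
  [0,2,8,0,0,0],
  [0,0,0,0,0,0],
  [0,0,0,0,0,0],
], gripper=0)

```text
clock: 28.5
position: [0.6437, -0.0206, 0.1498]
tool_rot: [0.978, 1.568, 0.197]
force: [-0.6, 0.6, 0.6]
grip_width: 0.0853
```

```bash
python3 - <<'E'
from ov import *
go(.6390,-.0195,.060,45)
S=[(.639,-.0195,0,.032,.066,(255,0,0))]
overlay('side',grab_frame('side')[:,:,::-1].copy(),S,(225,180,305,280),6,'pics/ov17.png')
E
```

```text
t 28.5 p [ 0.6437 -0.0206  0.1498] F [-0.59  0.59  0.64] w 0.0853
toolx [ 0.003  0.001 -1.   ] jaw [0.704 0.71  0.002] az 45.2 q [-0.25  0.68  0.3   1.64 -0.25  0.86  0.93]
shift world [ -4.7   1.1 -89.8] tool [89.8 -2.7 -4.2]
rotvec [ 0.004  0.002 -0.002]
rotvec [-3.138  0.004  0.002]
```

View pics/ov17.png

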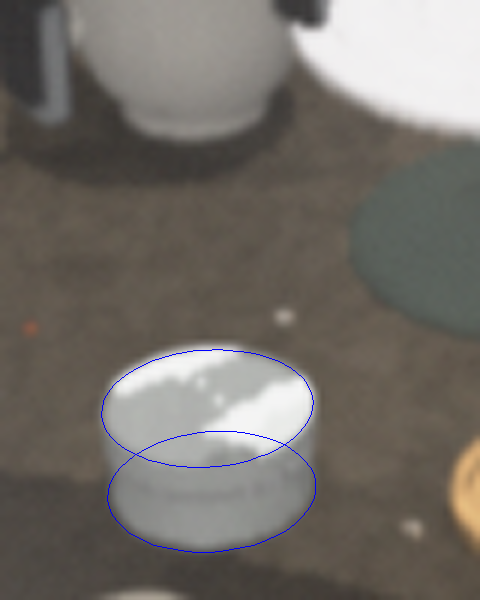

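Emit:
jog_arm([
  [20,-1.5,-2.5,0.004,0.002,-0.002],
  [30,-1,-1.5,0,0,0],
  [25,0,0,0,0,0],
  [8,0,0,0,0,0],
  [0,0,0,0,0,0],
  [0,0,0,0,0,0],
])

```text
clock: 29.15
position: [0.6368, -0.0139, 0.0679]
tool_rot: [1.84, 1.568, 1.06]
force: [0.9, 0.0, 0.3]
grip_width: 0.0858
```

```bash
python3 - <<'E'
from ov import *
go(.6390,-.0195,.018,45)
E
```

```text
t 29.15 p [ 0.6368 -0.0139  0.0679] F [0.88 0.04 0.29] w 0.0858
toolx [ 0.002  0.003 -1.   ] jaw [0.703 0.711 0.003] az 45.3 q [-0.24  0.78  0.26  1.7  -0.28  0.7   0.96]
shift world [  2.2  -5.6 -49.9] tool [49.9 -2.6  5.5]
rotvec [ 0.006 -0.001 -0.003]
rotvec [-3.136  0.005 -0.001]
```

Emit:
jog_arm([
  [3,-2,3,0.006,0,-0.003],
  [4,-1,2,0,0,0],
  [3,0,0,0,0,0],
  [0,0,0,0,0,0],
  [0,0,0,0,0,0],
])

```text
clock: 29.65
position: [0.6399, -0.0201, 0.0603]
tool_rot: [0.955, 1.567, 0.169]
force: [0.1, 0.8, -0.3]
grip_width: 0.0851
```

```bash
python3 - <<'E'
from ov import *
go(.6390,-.0195,.018,45)
cv2.imwrite('pics/side18.png',cv2.resize(grab_frame('side')[190:290,200:330,::-1],None,fx=5,fy=5,interpolation=cv2.INTER_CUBIC))
E
```

```text
t 29.65 p [ 0.6399 -0.0201  0.0603] F [ 0.06  0.81 -0.3 ] w 0.0851
toolx [ 0.003  0.001 -1.   ] jaw [0.708 0.706 0.003] az 44.9 q [-0.23  0.79  0.26  1.69 -0.29  0.69  0.96]
shift world [ -0.9   0.6 -42.3] tool [42.3 -0.3 -1.1]
rotvec [-0.001  0.002 -0.003]
rotvec [ 3.14  -0.004 -0.003]
```

View pics/side18.png

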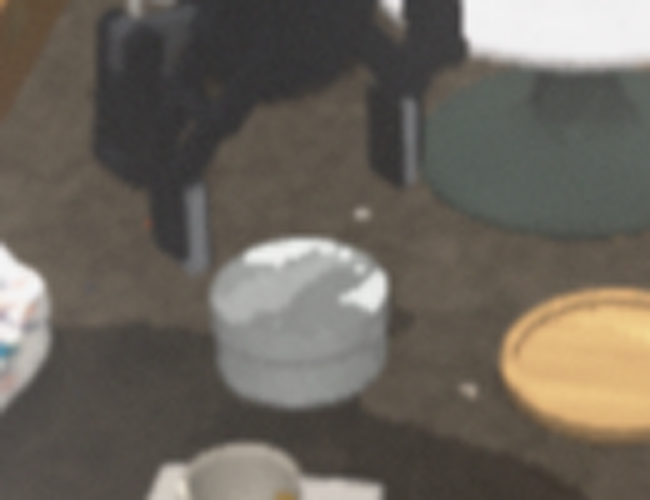

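Emit:
jog_arm([
  [12,0,-0.5,0,0.002,-0.003],
  [15,0,0,0,0,0],
  [10,0,0,0,0,0],
  [3,0,0,0,0,0],
  [0,0,0,0,0,0],
  [0,0,0,0,0,0],
])

```text
clock: 30.3
position: [0.6388, -0.0195, 0.0154]
tool_rot: [-2.283, 1.568, -3.069]
force: [0.4, -0.3, -0.6]
grip_width: 0.0853
```

```bash
python3 - <<'E'
from ov import *
go(.6390,-.0195,.018,45)
cv2.imwrite('pics/side19.png',cv2.resize(grab_frame('side')[190:290,200:330,::-1],None,fx=5,fy=5,interpolation=cv2.INTER_CUBIC))
E
```

```text
t 30.3 p [ 0.6388 -0.0195  0.0154] F [ 0.39 -0.32 -0.64] w 0.0853
toolx [-0.002 -0.    -1.   ] jaw [ 0.708  0.706 -0.002] az 44.9 q [-0.21  0.86  0.23  1.7  -0.3   0.63  0.97]
shift world [ 0.2 -0.   2.6] tool [-2.6  0.2  0.2]
rotvec [-0.001 -0.002  0.002]
rotvec [3.141 0.003 0.002]
```

View pics/side19.png

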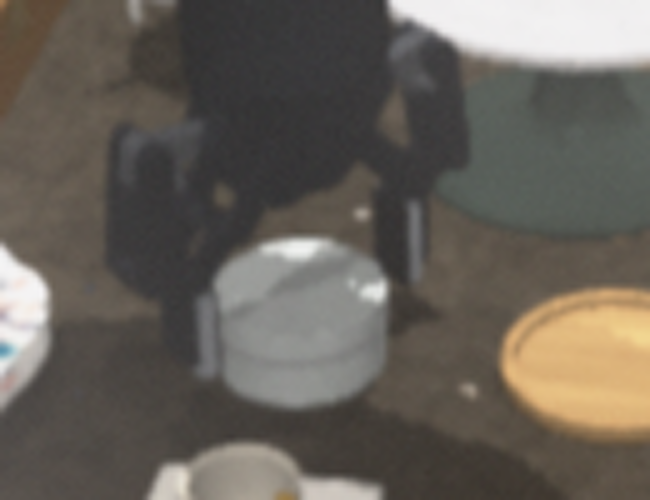

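The fingers straddle the large tin at about (205,340) and (413,240) in the zoom. I'll raise 2.5 mm and close.

Emit:
jog_arm([
  [-3,0,0,0,-0.002,0],
  [0,0,0,0,0,0],
  [0,0,0,0,0,0],
])

```text
clock: 30.65
position: [0.6394, -0.0195, 0.0199]
tool_rot: [-0.293, 1.569, -1.08]
force: [-0.5, 1.2, 0.3]
grip_width: 0.0857
```

Emit:
jog_arm([
  [0,0,0,0,0,0],
  [0,0,0,0,0,0],
  [0,0,0,0,0,0],
  [0,0,0,0,0,0],
  [0,0,0,0,0,0],
  [0,0,0,0,0,0],
], gripper=100, newtons=40)

```text
clock: 31.25
position: [0.6397, -0.0195, 0.0206]
tool_rot: [0.053, 1.569, -0.734]
force: [-0.4, -0.0, 1.3]
grip_width: 0.0647
```

Emit:
jog_arm([
  [-5,0,0,0,0,0],
  [-15,0,0,0,0,0],
  [-25,0,0,0,0,0],
  [-20,0,0,0,0,0],
  [-5,-10,-10,0,0,0],
  [0,-20,-20,0,0,0],
  [0,-25,-25,0,0,0],
  [0,-18,-18,0,0,0],
  [0,-8,-8,0,0,0],
  [0,-3,-3,0,0,0],
  [0,0,0,0,0,0],
  [0,0,0,0,0,0],
])

```text
clock: 32.45
position: [0.5193, -0.0195, 0.1035]
tool_rot: [0.794, 1.56, 0.007]
force: [-0.8, 0.0, 0.4]
grip_width: 0.0645
```

```bash
python3 - <<'E'
from ov import *
go(.5172,-.0200,.0236,45)
p=observe()['position'];b=p[2]-.0206
S=[(p[0],p[1],b,b+.032,.066,(0,0,255)),(.5172,-.02,.008,.008,.09,(0,255,0)),(.5172,-.02,.008,.008,.08,(0,255,0))]
overlay('side',grab_frame('side')[:,:,::-1].copy(),S,(265,190,375,290),6,'pics/ov20.png')
E
```

```text
t 32.45 p [ 0.5193 -0.0195  0.1035] F [-0.76  0.01  0.44] w 0.0645
toolx [ 0.011  0.    -1.   ] jaw [0.708 0.706 0.008] az 44.9 q [-0.28  0.58  0.27  2.01 -0.27  0.58  0.96]
shift world [ -2.1  -0.5 -79.9] tool [79.9 -2.5 -1.7]
rotvec [-0.002  0.008 -0.008]
rotvec [ 3.14  -0.012 -0.012]
```

View pics/ov20.png

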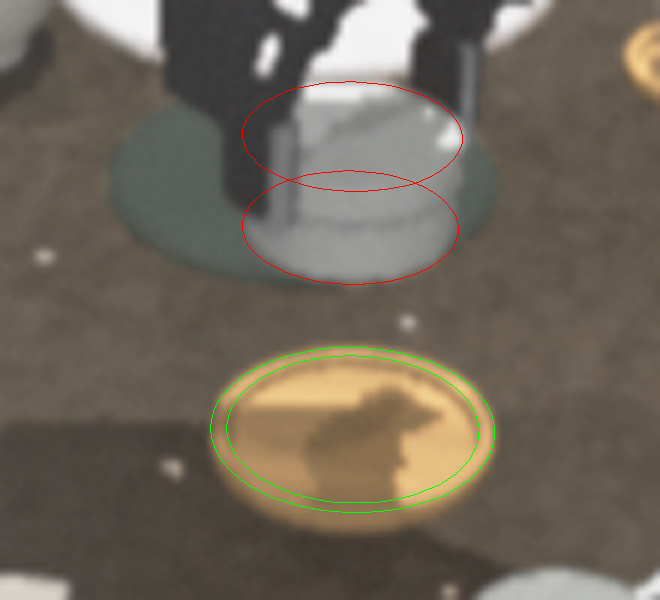

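The large tin is held level and matches the projected outline. The tray's outline matches its measured position too. Lowering.

Emit:
jog_arm([
  [15,-1.5,-1,0,0.008,-0.008],
  [20,-1,-0.7,0,0,0],
  [18,0,0,0,0,0],
  [8,0,0,0,0,0],
  [0,0,0,0,0,0],
  [0,0,0,0,0,0],
])

```text
clock: 33.1
position: [0.5183, -0.0201, 0.0373]
tool_rot: [-2.311, 1.568, -3.098]
force: [-0.6, 0.2, -0.5]
grip_width: 0.0642
```

```bash
python3 - <<'E'
from ov import *
go(.5172,-.0200,.0236,45)
E
```

```text
t 33.1 p [ 0.5183 -0.0201  0.0373] F [-0.59  0.25 -0.48] w 0.0642
toolx [-0.003 -0.    -1.   ] jaw [ 0.708  0.706 -0.002] az 44.9 q [-0.23  0.7   0.21  2.02 -0.31  0.46  1.  ]
shift world [ -1.1   0.1 -13.7] tool [13.7 -0.7 -0.8]
rotvec [-0.002 -0.002  0.002]
rotvec [3.14  0.003 0.003]
```

Emit:
jog_arm([
  [5,-0.6,-0.6,0,-0.002,0.002],
  [4,0,0,0,0,0],
  [2,0,0,0,0,0],
  [0,0,0,0,0,0],
  [0,0,0,0,0,0],
])

```text
clock: 33.6
position: [0.5185, -0.02, 0.027]
tool_rot: [0.819, 1.568, 0.032]
force: [-0.3, -0.7, -0.8]
grip_width: 0.0644
```

Emit:
jog_arm([
  [2,-0.5,-0.5,0,0,0],
  [1,0,0,0,0,0],
  [0,0,0,0,0,0],
])

```text
clock: 33.9
position: [0.5179, -0.02, 0.0241]
tool_rot: [0.824, 1.567, 0.038]
force: [0.4, -0.5, -0.5]
grip_width: 0.0647
```

Emit:
jog_arm([
  [0.7,0,0,0,0,0],
])

```text
clock: 34.0
position: [0.518, -0.02, 0.0235]
tool_rot: [0.838, 1.567, 0.051]
force: [-3.2, 1.0, 18.3]
grip_width: 0.0646
```

Contact. Releasing.

Emit:
jog_arm([
  [-0.3,0,0,0,0,0],
  [0,0,0,0,0,0],
])

```text
clock: 34.2
position: [0.5181, -0.02, 0.0239]
tool_rot: [0.837, 1.567, 0.05]
force: [1.5, 0.1, -0.7]
grip_width: 0.0643
```

Emit:
jog_arm([
  [0,0,0,0,0,0],
  [0,0,0,0,0,0],
  [0,0,0,0,0,0],
  [0,0,0,0,0,0],
  [0,0,0,0,0,0],
], gripper=0)

```text
clock: 34.7
position: [0.5182, -0.02, 0.0239]
tool_rot: [0.831, 1.567, 0.044]
force: [-0.9, 0.5, 0.3]
grip_width: 0.0853
```

```bash
python3 - <<'E'
from ov import *
go(.5172,-.0200,.0236,45)
cv2.imwrite('pics/side21.png',cv2.resize(grab_frame('side')[190:290,265:375,::-1],None,fx=6,fy=6,interpolation=cv2.INTER_CUBIC))
E
```

```text
t 34.7 p [ 0.5182 -0.02    0.0239] F [-0.93  0.46  0.26] w 0.0853
toolx [ 0.004  0.    -1.   ] jaw [0.708 0.706 0.003] az 44.9 q [-0.22  0.72  0.2   2.03 -0.32  0.42  1.01]
shift world [-1.  -0.  -0.3] tool [ 0.2 -0.7 -0.7]
rotvec [-0.001  0.003 -0.003]
rotvec [ 3.14  -0.005 -0.004]
```

View pics/side21.png

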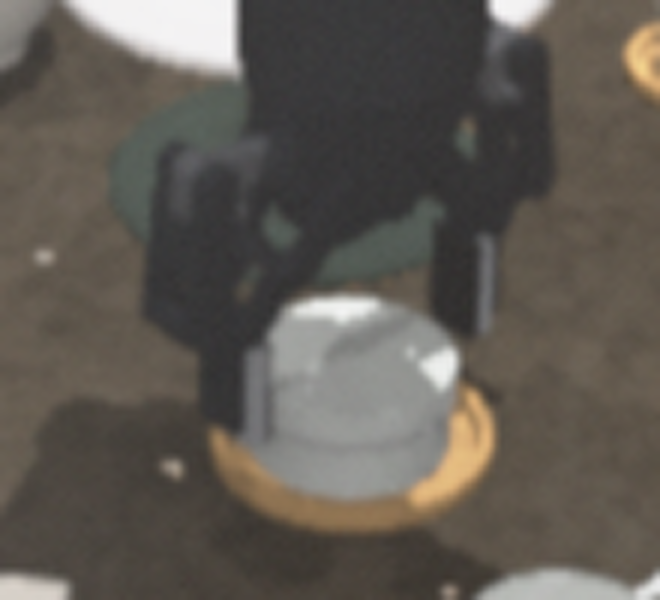

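The large tin is seated. Retreating straight up and clear, towards the right and back so the top view is free.

Emit:
jog_arm([
  [-8,0,0,0,0,0],
  [-20,0,0,0,0,0],
  [-35,0,0,0,0,0],
  [-40,0,0,0,0,0],
  [-40,0,0,0,0,0],
  [-40,-15,15,0,0,0],
  [-20,-30,30,0,0,0],
  [0,-35,35,0,0,0],
  [0,-35,35,0,0,0],
  [0,-35,35,0,0,0],
  [0,-35,35,0,0,0],
  [0,-15,15,0,0,0],
  [0,0,0,0,0,0],
  [0,0,0,0,0,0],
])

```text
clock: 36.15
position: [0.515, -0.3112, 0.2435]
tool_rot: [0.671, 1.562, -0.114]
force: [0.1, -0.3, -0.1]
grip_width: 0.0852
```

```bash
python3 - <<'E'
from ov import *
go(.5172,-.0200,.0236,45)
for c in("side","top"): cv2.imwrite(f"pics/{c}22.png",grab_frame(c)[:,:,::-1])
a=cv2.imread('pics/top22.png')[90:290,180:450];cv2.imwrite('pics/t22z.png',cv2.resize(a,None,fx=2.9,fy=2.9,interpolation=cv2.INTER_CUBIC))
E
```

```text
t 36.15 p [ 0.515  -0.3112  0.2435] F [ 0.1  -0.34 -0.1 ] w 0.0852
toolx [ 0.009 -0.001 -1.   ] jaw [0.706 0.708 0.006] az 45.1 q [ 0.17  0.51  0.4   1.69 -0.23  0.99  1.44]
shift world [   2.2  291.2 -219.9] tool [ 219.6  206.5 -205.7]
rotvec [ 0.001  0.007 -0.006]
rotvec [-3.141  0.009  0.011]
```

View pics/side22.png

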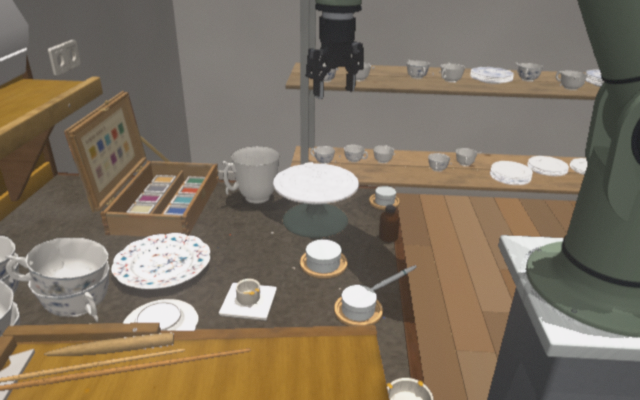

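View pics/t22z.png

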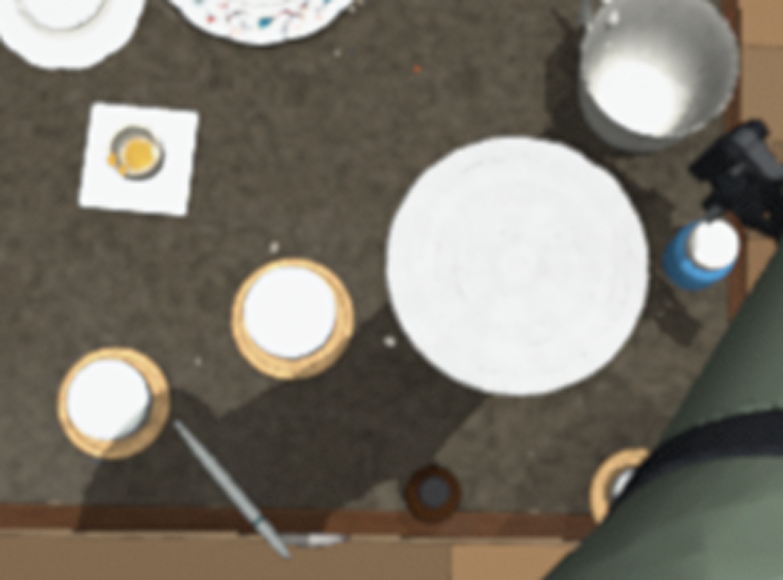

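```bash
python3 - <<'E'
from ov import *
im=cv2.imread('pics/top22.png')
S=[(.389,-.2815,.003,.031,.048,(0,0,255)),(.389,-.281,.008,.008,.072,(0,255,0)),
(.4516,.1085,.003,.033,.057,(0,0,255)),(.4516,.1085,.008,.008,.081,(0,255,0)),
(.518,-.02,.003,.035,.066,(0,0,255)),(.5172,-.021,.008,.008,.09,(0,255,0)),
(.6387,.0997,.008,.034,.041,(0,0,255))]
overlay('top',im,S,(190,90,330,270),4,'pics/ov22.png')
im=cv2.imread('pics/side22.png')
overlay('side',im,S,(215,180,415,335),4,'pics/ov22s.png')
a=cv2.imread('pics/top0.png').astype(int);b=cv2.imread('pics/top22.png').astype(int)
for n,(x,y) in dict(jar=(422,177),bottle=(329,260)).items():
    print(n,np.abs(a-b)[y-14:y+14,x-14:x+10].mean())
E
```

```text
jar 9.324404761904763
bottle 5.769345238095238
```

View pics/ov22.png

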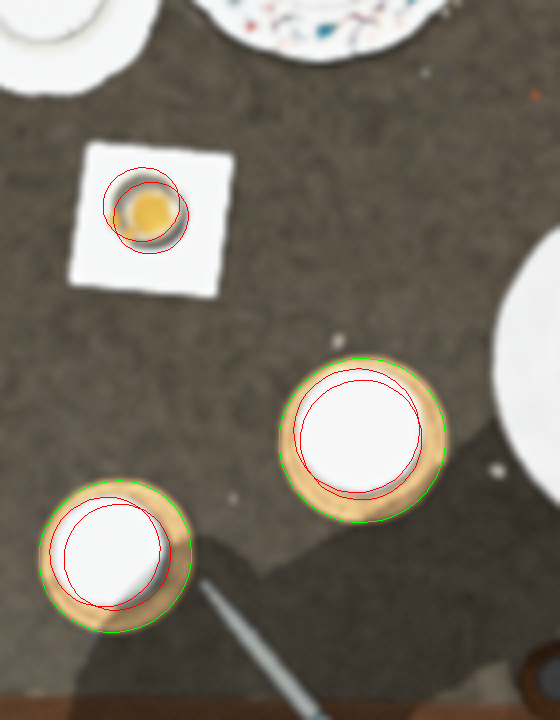

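View pics/ov22s.png

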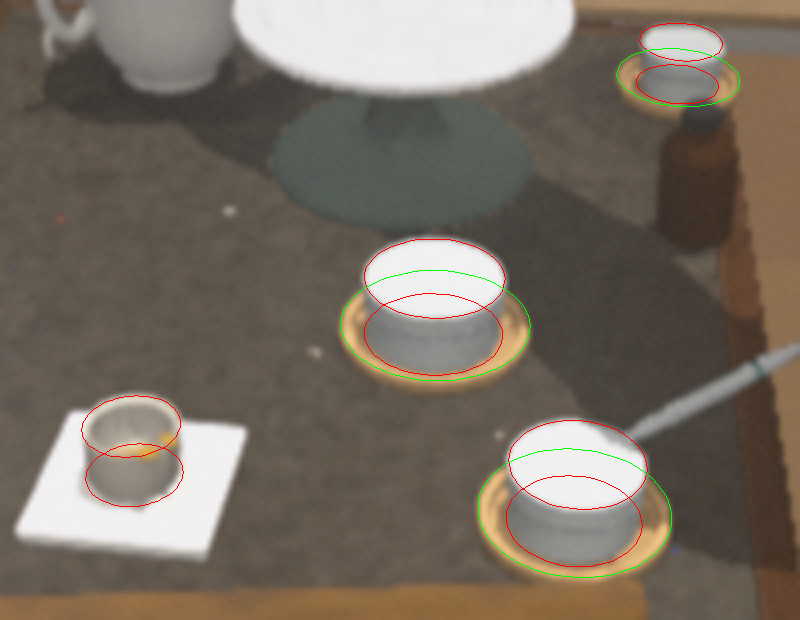

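```bash
python3 - <<'E'
import cv2,numpy as np
a=cv2.imread('pics/top0.png');b=cv2.imread('pics/top22.png')
for n,(x,y,w) in dict(jar=(424,175,8),bottle=(329,260,11)).items():
    t=a[y-w:y+w,x-w:x+w];r=b[y-w-6:y+w+6,x-w-6:x+w+6]
    m=cv2.matchTemplate(r,t,cv2.TM_CCOEFF_NORMED);_,v,_,l=cv2.minMaxLoc(m);print(n,round(v,3),'shift',l[0]-6,l[1]-6)
E
```

```text
jar 0.965 shift 0 0
bottle 0.974 shift 0 0
```

```bash
python3 -c "
from workcell import bot
print(bot.job_done())"
```

```text
the job is handed in; nothing more can be done
None
```

I took the stack apart from the top down and handed the job in at about 36 s on the robot's clock, with the gripper open and clear of everything. The paint dish stands upright on the palette tile, and each closed tin is upright in its matching tray.

**Last checks (both cameras):**
- **Tins:** the large and medium tins matched outlines drawn at tray-floor height in both views, so they sit flat. The arm hid the small tin from above at the end, so I checked it in the final side view only, where its outline matched as well.
- **Dish:** it stands within about 3 mm of the tile's middle. The two cameras disagreed by about 4 mm in y, so I used the mean.
- **Jar and bottle:** template matching showed no shift from the first picture.

**Forces:** setting things down gave brief wrist-force readings of 28 N (dish), 32 N (small tin), 51 N (medium tin) and 18 N (large tin), all below the 120 N limit. These were the held objects touching down, not the gripper's body. I backed off before each release.

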